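# Offer the bar clamp up to a scarfed rail

### The arm

A 6-joint arm with a two-finger parallel gripper is mounted at the origin on the work surface. World frame = base frame: x ahead of the robot, y to its left, z up, the work surface at z = 0. Lengths are in mm, angles in rad, forces in N, time in s.
With the tool pointing down it reaches from about 275 to 825 mm from the base axis. Payload 4.9 kg.
Tool frame: the origin (TCP) lies midway between the tips of the shut fingers; the grasp point (between the pads) lies r.tcp_to_grasp behind it (r.tcp_to_grasp is the distance from the TCP to the grasp point, in mm); z points along the fingers, y is the direction in which the jaws open and shut (so a half turn about z gives the same grasp; the last joint's range is limited). The gripper opens to 85 mm and grips with 20 to 120 N. Pads are 22 mm wide; open, the fingers measure 114 mm over their backs; the gripper's body (76 mm by 85 mm) begins 54 mm behind the grasp point. The pads swing forward as they close: fully open they stand 13 mm farther back than shut.
Start: joints at [1.164, 0.326, -0.193, 1.052, 0, 1.437], TCP at [148.18, 529.68, 231.281] pointing down, gripper open.
Joint ranges: [-2.65, 2.65], [-0.97, 1.79], [-1.3, 1.35], [-1.93, 2.1], [-1.47, 1.37], [-3.14, 3.14]. Speed limits (rad/s): [2.57, 2.57, 3.14, 3.14, 3.14, 3.14].

### API

Orientations are given as a 3x3 rotation matrix whose columns are the frame's x, y, z axes.
In Python, from cell import r gives the robot as it stands. The module is installed in compiled form; this text tells all that it offers.
- The arm moves only by the shell command python3 -m inch 'ROWS' [FORCE]. ROWS is JSON, a list of rows, each a list of 3 entries, a list of its own where there are three numbers: the gripper's target within -1 to 1 (shut at 1, half-way at 0, fully open at -1), then the shift along the world's x, y, z in cm, then the turn about the world's z in rad. In form: [[hand, [dx, dy, dz], roll], ...]. A call has 1 to 10 rows; each row is the pose to reach, as a shift and turn from the pose commanded when the call began; what a row does not reach only later rows make up. A row lasts 1/12 s, in which the tool goes at most 41.7 mm and 7.16 degrees, less where a joint would pass 70% of its speed; a pose out of reach is approached as far as the arm can. A call with a gripper value outside its range is refused whole. The fingers move at their own pace and stop on an object; FORCE is the grip in N (left out, the last holds). Time passes only in rows, so rows that repeat a pose let the fingers close. It gives the time, the measured TCP pose, the force and the opening at its end, in the units of the state.
- r.observe(): the state, without advancing time (a new reading comes with each control period).
- r.grab_frame(name): name is "scene" or "top" or "wrist"; returns the picture (420x560x3 uint8, red, green, blue); there is no depth.
- r.get_calibration(name): a dict with "intrinsics" (3x3 intrinsics, pixels), "T" (4x4, takes a point from camera to world coordinates); the wrist camera has in their place "tool_from_camera" (4x4, takes a point from camera to tool coordinates, whose origin is the TCP and whose axes are the flange's). Camera axes: x right, y down, z forward; pixel columns grow to the right and rows downward; lengths in mm; the calibration is good to about 2 mm. The wrist camera is an equidistant fisheye: a pixel r from the principal point sees the ray r / f radians off the axis. A picture is of the moment at which its call begins: read the wrist's pose just before it. get_calibration takes no time and is no camera call.
- r.hand_in(): hands the job in, once; it reports no verdict.
Trained networks look in the newest picture that a camera, given by its name, has taken for a name from the list of things; names that differ only in an ending like _2 or _b are one class to them, and where a whole thing is asked for, a point or a joint stands for the part that bears it (a point fixed in the world has none). Each returns a list of dicts, best first, with "confidence" (0 to 1); they miss things now and then, are a little off and sometimes report something else, mostly with a low value. They report only what shows in the picture. A call takes as long as a camera call. They do not tell look-alikes from the thing itself.
- r.search_frame(camera, thing): "bbox" ([left, top, right, bottom] in pixels, round what is visible of it).
The state is a dict: "t": time; "joint_pos": joint angles; "dq": joint speeds; "effort": joint torques, N m; "tool_pos": TCP position; "orientation": TCP orientation; "ft_force": force on the tool from outside, world axes, zero at the start; "ft_torque": the same for the moment, N m; "grip_width": opening from 0.0 (shut) to 1.0 (fully open).
Only numpy, scipy, OpenCV 4.12 (cv2) and the standard library are available. Lean on these libraries where they do the work, as an engineer would, in place of code of your own. Each camera call takes 0.05 s, during which the arm holds its last target.

### The job

The glued scarf joint in the wooden rail is to be clamped. Set the U-shaped saddle caul down over the rail so that it sits centred on the joint and let go of it; then draw the clamp with the wide-open jaws out of its raked socket, turn it level with its jaws hanging down, and hold it square across the rail with one jaw pad on either side of the caul, at the rail's mid-height, touching neither caul nor rail. Finish while still holding it there, raised and steady, for a workmate to wind up the screw; leave the smaller clamp and the bench things alone.

Things in the scene. Friction and masses are not known exactly. Their poses are not given: they have to be found in the camera images.
- rail: Fixed wooden rail, 40 mm square, 340 mm long, strapped level on two wooden bearers (45 mm wide, 70 mm high, centred 130 mm either side of the joint; straps over the rail there). Origin on the bench below the rail's middle; y runs along the rail, x across it, z up. Rail top 110 mm above the bench
- joint_mid (a point): Centre of the scarf joint, inside the rail at mid-length and mid-height (90 mm above the bench, 20 mm below the rail's top); axes as the rail. The joint shows as a dark slanting glue line over the rail's top, 60 mm long along the rail, centred there
- caul: Loose U-shaped dark hardwood saddle caul, 0.11 kg, standing on its two legs. 64 mm across (its x), 70 mm long (its y, along the rail when seated), 48 mm high; top board 14 mm thick; legs 9 mm thick, 34 mm deep, 46 mm apart (rail 40 mm). Symmetrical. Origin midway between the legs' feet, z up: seated, the origin is 14 mm below the joint's centre, the top 34 mm above it
- clamp: Loose steel F-clamp, jaws set wide apart, 0.62 kg, head up in an outer socket of the rack, leaning some 37 degrees off upright away from the robot. Origin: centre of the bar's tail end. x along the bar to the fixed jaw; jaws stick out to -z (away from the robot and down in the rack; to hang down at the end). Bar 345 mm long, 18 mm deep (z), 10 mm thick (y). Centre of mass at x = 213, z = -23 mm
- clamp_grip (a point): Point on the axis of the wide-open clamp's bar, 222 mm from its tail, axes as the clamp: a good place to pinch the bar across its 10 mm thickness (y). The bar is free from x = 185 (sliding arm, locked, x = 159 to 185 mm) to 323 mm (fixed jaw). Both stand 16 mm proud of the bar's axis on the +z side
- clamp_mid (a point): Point midway between the two jaw pads of the wide-open clamp (x = 260.5, z = -75 mm in the clamp's frame); pad faces 57.5 mm from it along x. Pads 28 mm across; the jaws reach to z = -91 mm. A wooden screw handle, 28 mm thick, runs on the pads' axis from x = 152 back to 72 mm. Axes as the clamp
- clamp_tail (a point): Tail end of the wide-open clamp's bar (the clamp's origin). In the rack it stands on the socket's floor with 110 mm of bar inside the socket; above 115 mm over the bench it is right out
- rack: Fixed green steel clamp rack: base plate 220 x 270 x 8 mm with three rectangular-tube sockets 90 mm apart along its y (28 x 20 mm outside, 22 x 14 mm inside, 110 mm deep), raked 35 degrees from upright towards its +x. Origin on the bench; inner floor of the middle socket at x = -50, z = 20 mm. Middle one empty, a clamp in each outer one, either way round. Draw a clamp out along its bar
- small_clamp: The other, shorter F-clamp (bar 260 mm), its jaws run nearly together (22 mm apart), in the other outer socket, leaning alike; its head is the highest point, about 245 mm above the bench. Leave it in its socket. Origin at its tail end, x along the bar
- glue: Bystander: white bottle with red cap, 56 mm across, 140 mm high, standing beyond the work. Origin under its base
- rule: Bystander: steel rule 300 x 30 x 3 mm lying flat beyond the rail. Origin at its centre underneath, y along it
- square: Bystander: try square lying flat, wooden stock 110 mm long (its y), blade 150 mm along its x. Origin under the stock's middle
Not all that is in view belongs to the job. Of the things shaped like the caul, the dark wooden one is meant.

How it is judged:
By the outcome, as a careful person would: the job done as asked, in the order asked, and still so for the second after the job is handed in, while the arm keeps its last pose, push and grip.
It also fails if it takes over 58 s, if anything falls off the work surface, if the arm or the gripper's body presses on something with over 40 N, if the wrist force passes 120 N, or if a joint passes its speed limit or range.

## Working session

There is one attempt and no reset: what is moved stays moved. The work goes in short steps, Python scripts to look and compute and a shell command to move; the robot and the scene stay as the last step left them, time stands still between calls to the robot, and variables do not carry over. Pictures are saved under pics/ and viewed, and the job is handed in when it is done.

```bash
mkdir -p pics; cat > h.py <<'E'
import numpy as np, cv2, json
from cell import r
def save(n,im,s=1.0):
    im=cv2.cvtColor(np.asarray(im),cv2.COLOR_RGB2BGR)
    if s!=1: im=cv2.resize(im,None,fx=s,fy=s,interpolation=cv2.INTER_CUBIC)
    cv2.imwrite('pics/'+n+'.png',im)
def proj(cam,P):
    c=r.get_calibration(cam);T=np.linalg.inv(np.array(c['T']));K=np.array(c['intrinsics'])
    P=np.atleast_2d(P);q=P@T[:3,:3].T+T[:3,3];q=q@K.T
    return q[:,:2]/q[:,2:]
def ray(cam,u,v):
    c=r.get_calibration(cam);T=np.array(c['T']);K=np.array(c['intrinsics'])
    d=T[:3,:3]@np.linalg.solve(K,[u,v,1.0]);return T[:3,3],d/np.linalg.norm(d)
def onz(cam,u,v,z):
    o,d=ray(cam,u,v);return o+d*(z-o[2])/d[2]
E
python3 - <<'E'
from h import *
np.set_printoptions(precision=2,suppress=True)
o=r.observe();print(o['t'],o['tool_pos'],o['orientation'],o['grip_width'],r.tcp_to_grasp)
for c in('scene','top'):
    k=r.get_calibration(c);print(c,np.array(k['intrinsics']),np.array(k['T']))
    im=r.grab_frame(c);save(c+'0',im,1.4)
    for t in('rail','joint_mid','caul','clamp','small_clamp','clamp_grip','clamp_mid','clamp_tail','rack','glue','rule','square'):
        try:print(t,[(np.round(d['bbox']).tolist(),round(d['confidence'],2)) for d in r.search_frame(c,t)][:4])
        except Exception as e:print(t,e)
print(r.observe()['t'])
E
```

```text
0.0 [147.96 529.14 230.52] [[-0.96  0.27 -0.  ]
 [ 0.27  0.96 -0.  ]
 [ 0.   -0.   -1.  ]] 0.99875102699304 18.700000000000003
scene [[388.8    0.   281.43]
 [  0.   388.8  209.56]
 [  0.     0.     1.  ]] [[  -0.29    0.64   -0.71 1408.07]
 [   0.96    0.21   -0.21  239.59]
 [   0.02   -0.74   -0.67  962.89]
 [   0.      0.      0.      1.  ]]
rail [([172.0, 195.0, 274.0, 255.0], 0.68)]
joint_mid [([169.0, 197.0, 276.0, 258.0], 0.62)]
caul [([261.0, 186.0, 285.0, 209.0], 0.92), ([198.0, 193.0, 220.0, 210.0], 0.64), ([167.0, 262.0, 259.0, 288.0], 0.61), ([232.0, 195.0, 257.0, 214.0], 0.59)]
clamp [([391.0, 189.0, 428.0, 234.0], 0.73)]
small_clamp []
clamp_grip [([389.0, 190.0, 431.0, 234.0], 0.93)]
clamp_mid []
clamp_tail [([390.0, 186.0, 431.0, 237.0], 0.64)]
rack [([319.0, 206.0, 408.0, 264.0], 0.76)]
glue [([288.0, 261.0, 311.0, 301.0], 0.61)]
rule [([168.0, 261.0, 261.0, 290.0], 0.57)]
square [([164.0, 188.0, 194.0, 223.0], 0.81)]
top [[435.69   0.   270.55]
 [  0.   435.69 214.06]
 [  0.     0.     1.  ]] [[   0.03   -0.98    0.22  231.87]
 [  -1.     -0.03    0.01  -24.34]
 [  -0.     -0.22   -0.98 1449.71]
 [   0.      0.      0.      1.  ]]
rail [([278.0, 184.0, 382.0, 218.0], 0.77)]
joint_mid [([280.0, 185.0, 384.0, 219.0], 0.92), ([123.0, 186.0, 164.0, 262.0], 0.49)]
caul [([346.0, 228.0, 376.0, 258.0], 0.98), ([306.0, 232.0, 330.0, 255.0], 0.92), ([281.0, 262.0, 311.0, 290.0], 0.8), ([274.0, 163.0, 362.0, 172.0], 0.21)]
clamp [([126.0, 187.0, 165.0, 255.0], 0.89)]
small_clamp [([194.0, 185.0, 218.0, 240.0], 0.97)]
clamp_grip [([119.0, 186.0, 165.0, 255.0], 0.77)]
clamp_mid [([127.0, 187.0, 164.0, 257.0], 0.23)]
clamp_tail [([124.0, 182.0, 166.0, 260.0], 0.79)]
rack [([151.0, 209.0, 243.0, 299.0], 0.92)]
glue [([230.0, 145.0, 249.0, 172.0], 0.79)]
rule [([274.0, 164.0, 362.0, 170.0], 0.67)]
square [([383.0, 214.0, 426.0, 264.0], 0.77)]
1.3
```

View pics/scene0.png

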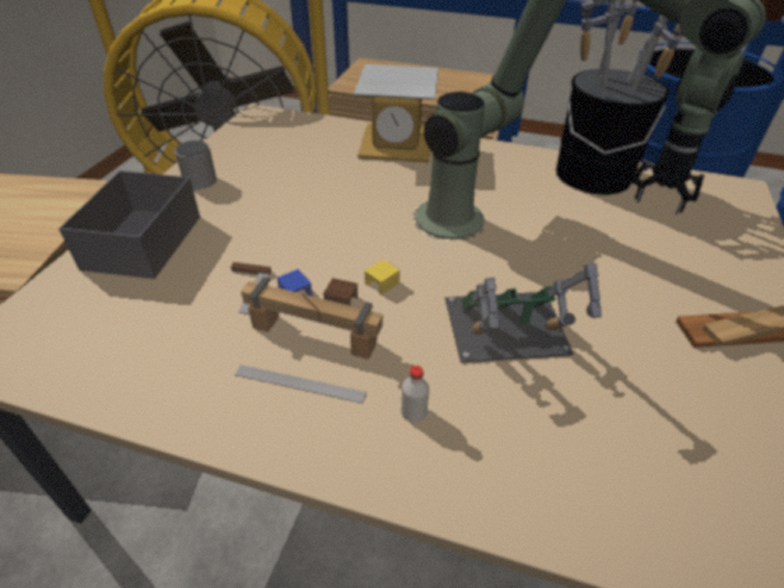

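View pics/top0.png

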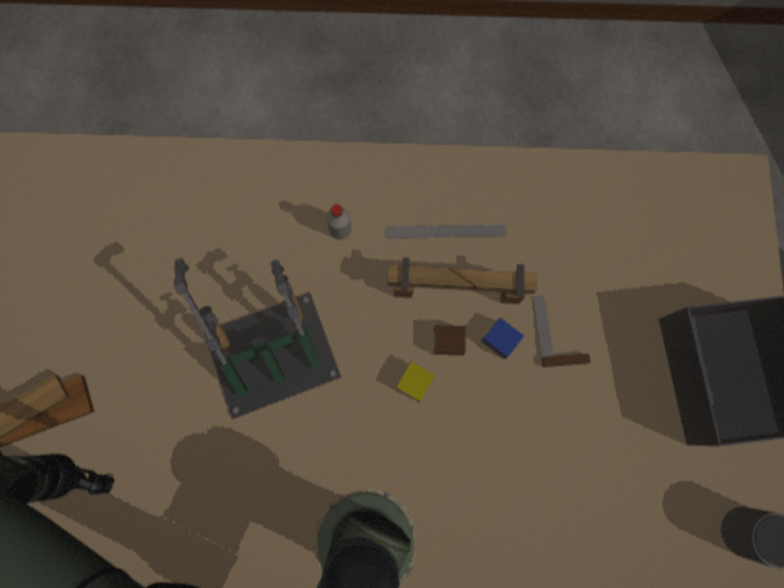

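```bash
python3 - <<'E'
from h import *
im=cv2.imread('pics/top0.png');im=cv2.resize(im,(560,420),interpolation=cv2.INTER_AREA)
cv2.imwrite('pics/topc.png',cv2.resize(im[150:310,260:440],None,fx=4.2,fy=3.75*1,interpolation=cv2.INTER_CUBIC))
cv2.imwrite('pics/topr.png',cv2.resize(im[170:310,110:260],None,fx=4.2,fy=4.2,interpolation=cv2.INTER_CUBIC))
im=cv2.imread('pics/scene0.png');im=cv2.resize(im,(560,420),interpolation=cv2.INTER_AREA)
cv2.imwrite('pics/scc.png',cv2.resize(im[170:310,150:320],None,fx=4.2,fy=4.2,interpolation=cv2.INTER_CUBIC))
E
```

```text
(no output)
```

View pics/topc.png

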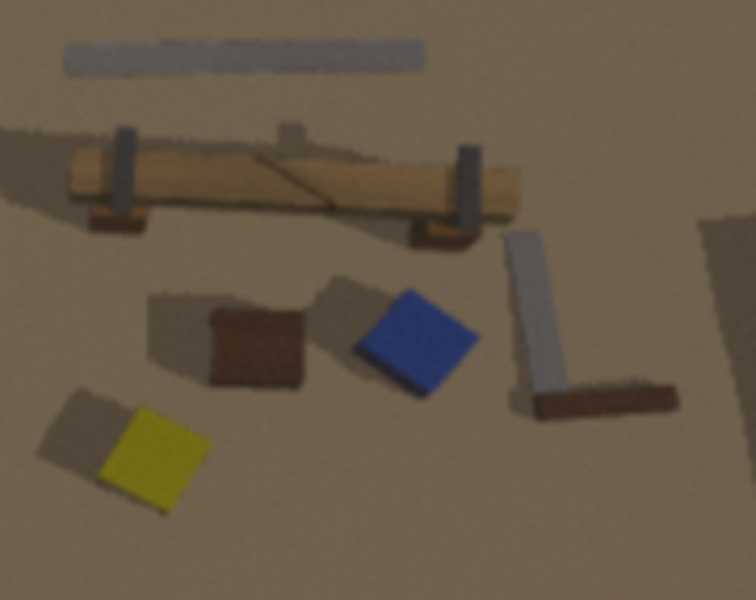

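View pics/topr.png

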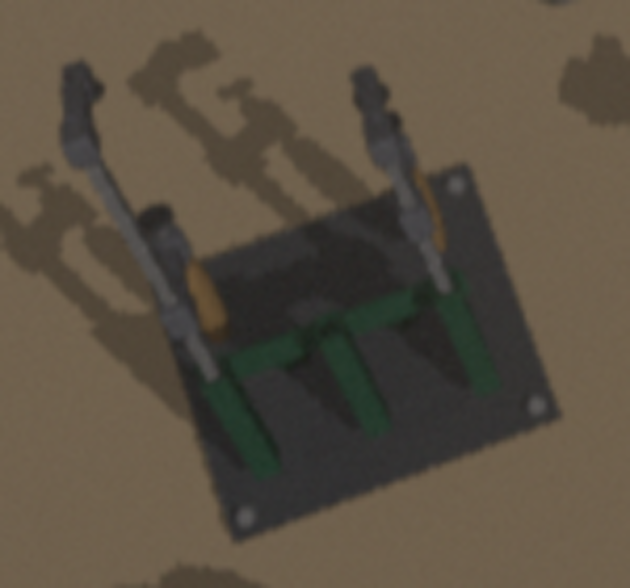

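View pics/scc.png

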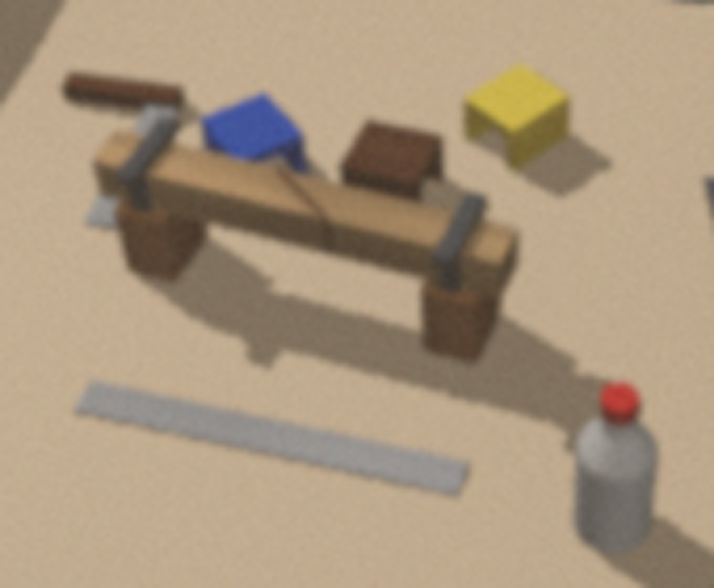

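```bash
python3 - <<'E'
from h import *
np.set_printoptions(precision=1,suppress=True)
def t(x,y,z,n): print(n,onz('top',260+x/4.2,150+y/3.75,z))
t(258,346,48,'caul');t(295,182,110,'joint')
for p in((70,150),(70,198),(520,168),(520,215)):t(*p,110,'railc')
for p in((212,310),(303,310),(303,384),(212,384)):t(*p,48,'caulc')
k=r.get_calibration('wrist');print(k)
E
```

```text
caul [ 455.  -180.8   48. ]
joint [ 586.3 -200.8  110. ]
railc [608.9 -30.  110. ]
railc [566.8 -31.2 110. ]
railc [ 604.1 -371.   110. ]
railc [ 563.  -370.1  110. ]
caulc [ 485.5 -144.8   48. ]
caulc [ 487.8 -215.5   48. ]
caulc [ 423.  -215.7   48. ]
caulc [ 420.7 -145.7   48. ]
{'intrinsics': array([[325.2,   0. , 278.8],
       [  0. , 325.2, 210.9],
       [  0. ,   0. ,   1. ]]), 'tool_from_camera': array([[   0. ,   -1. ,   -0.3,   65.8],
       [   1. ,    0. ,    0. ,   -0.3],
       [  -0. ,   -0.3,    1. , -144.4],
       [   0. ,    0. ,    0. ,    1. ]])}
```

```bash
python3 -m inch '[[-1,[0,0,3],-0.1],[-1,[4,-8,3],-0.2],[-1,[5,-12,3],-0.3],[-1,[7,-16,3],-0.4],[-1,[9,-20,3],-0.5],[-1,[10,-24,3],-0.6],[-1,[12,-28,3],-0.7],[-1,[14,-32,3],-0.8],[-1,[15,-36,3],-0.9],[-1,[17,-40,3],-1.0]]'; python3 - <<'E'
from h import *
o=r.observe();print(o['tool_pos'],o['orientation'],o['t'],o['joint_pos'])
E
```

```text
t: 2.13
tool_pos: [294.8, 183.0, 261.6]
orientation: [[-0.29, 0.957, 0.001], [0.957, 0.29, 0.0], [0.0, 0.001, -1.0]]
ft_force: [1.3, -0.2, -0.0]
grip_width: 0.999
[294.77675322 183.02894343 261.56658084] [[-2.89718667e-01  9.57111332e-01  9.96377688e-04]
 [ 9.57111849e-01  2.89718467e-01  3.42552403e-04]
 [ 3.91917701e-05  1.05288872e-03 -9.99999445e-01]] 2.1333 [ 3.41919101e-01 -8.47251869e-02 -5.90346517e-01  1.06412144e+00
 -1.13581230e-05  1.61878256e+00]
```

```bash
python3 -m inch '[[-1,[2,-4,0],-0.1],[-1,[4,-8,0],-0.15],[-1,[5,-12,-1],-0.2],[-1,[7,-16,-2],-0.3],[-1,[9,-20,-3],-0.31],[-1,[11,-24,-3],-0.31],[-1,[13,-28,-3],-0.31],[-1,[15,-32,-3],-0.31],[-1,[16,-36,-3],-0.31],[-1,[16,-36,-3],-0.31]]'; python3 -m inch '[[-1,[0,0,0],0],[-1,[0,0,0],0]]'
python3 - <<'E'
from h import *
im=r.grab_frame('wrist');save('w1',im,1.4)
for t in ('caul','joint_mid','rail'):print(t,r.search_frame('wrist',t))
E
```

```text
t: 2.97
tool_pos: [456.3, -179.5, 231.3]
orientation: [[0.015, 1.0, 0.001], [1.0, -0.015, -0.002], [-0.002, 0.001, -1.0]]
ft_force: [-0.0, 0.3, 1.1]
grip_width: 0.996
t: 3.13
tool_pos: [454.7, -176.2, 230.9]
orientation: [[0.014, 1.0, -0.001], [1.0, -0.014, 0.001], [0.001, -0.001, -1.0]]
ft_force: [-0.2, 0.3, 0.4]
grip_width: 1.003
caul [{'bbox': [251.3, 248.2, 332.1, 331.2], 'confidence': 0.97}, {'bbox': [250.0, 154.2, 317.4, 225.5], 'confidence': 0.73}, {'bbox': [147.3, 82.4, 231.1, 166.0], 'confidence': 0.7}]
joint_mid [{'bbox': [353.9, 41.4, 478.7, 338.4], 'confidence': 0.93}]
rail [{'bbox': [356.6, 39.5, 477.0, 339.2], 'confidence': 0.63}]
```

View pics/w1.png

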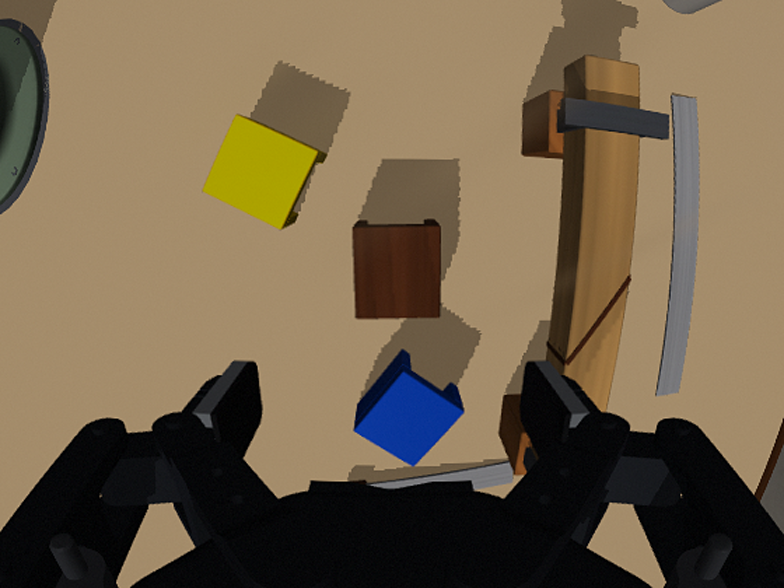

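```bash
cat >> h.py <<'E'
def wray(u,v,pos,R):
    c=r.get_calibration('wrist');K=np.array(c['intrinsics']);M=np.array(c['tool_from_camera'])
    a=np.array([(u-K[0,2])/K[0,0],(v-K[1,2])/K[1,1]]);th=np.linalg.norm(a)
    d=np.array([*(np.sin(th)*a/max(th,1e-9)),np.cos(th)])
    R=np.array(R);return np.array(pos)+R@M[:3,3],R@M[:3,:3]@d
def won(u,v,z,pos=None,R=None):
    if pos is None:
        o=r.observe();pos,R=o['tool_pos'],o['orientation']
    o,d=wray(u,v,pos,R);return o+d*(z-o[2])/d[2]
def wproj(P,pos=None,R=None):
    if pos is None:
        o=r.observe();pos,R=o['tool_pos'],o['orientation']
    c=r.get_calibration('wrist');K=np.array(c['intrinsics']);M=np.array(c['tool_from_camera'])
    q=(np.atleast_2d(P)-np.array(pos))@np.array(R);q=(q-M[:3,3])@M[:3,:3]
    rho=np.linalg.norm(q[:,:2],axis=1);th=np.arctan2(rho,q[:,2])
    return q[:,:2]/rho[:,None]*th[:,None]*K[0,0]+K[:2,2]
E
python3 - <<'E'
from h import *
np.set_printoptions(precision=1,suppress=True)
def w(x,y,z):
    return won(x/1.4,y/1.4,z)
for p in ((354,224),(440,226),(440,318),(356,318)):print('caul',w(*p,48))
C=np.array([w(*p,48) for p in ((354,224),(440,226),(440,318),(356,318))]);print(C.mean(0),np.linalg.norm(np.roll(C,1,0)-C,axis=1))
for p in ((630,277),(568,362)):print('glue',w(*p,110))
for p in ((586,56),(639,66),(637,200),(572,200),(628,300),(560,330)):print('rail top',w(*p,110))
E
```

```text
caul [ 428.2 -143.    48. ]
caul [ 490.4 -145.    48. ]
caul [ 491.5 -214.8   48. ]
caul [ 427.8 -214.2   48. ]
[ 459.5 -179.3   48. ] [71.2 62.2 69.9 63.7]
glue [ 612.4 -169.   110. ]
glue [ 572.7 -227.4  110. ]
rail top [576.  -28.7 110. ]
rail top [614.8 -29.5 110. ]
rail top [ 613.2 -118.1  110. ]
rail top [ 565.9 -120.6  110. ]
rail top [ 612.9 -184.8  110. ]
rail top [ 564.1 -204.4  110. ]
```

```bash
python3 -m inch '[[-1,[0.3,-0.3,-3],0],[-1,[0.3,-0.3,-6],0],[-1,[0.3,-0.3,-9],0],[-1,[0.3,-0.3,-12],0],[-1,[0.3,-0.3,-15],0],[-1,[0.3,-0.3,-17],0],[-1,[0.3,-0.3,-19],0],[-1,[0.3,-0.3,-20.5],0],[-1,[0.3,-0.3,-21.6],0],[-1,[0.3,-0.3,-21.6],0]]' 40;
python3 - <<'E'
from h import *
im=r.grab_frame('wrist');save('w2',im,1.4)
E
```

```text
t: 4.17
tool_pos: [456.2, -176.2, 13.7]
orientation: [[0.01, 1.0, -0.003], [1.0, -0.01, 0.002], [0.002, -0.003, -1.0]]
ft_force: [-0.4, 0.5, 0.1]
grip_width: 1.002
```

View pics/w2.png

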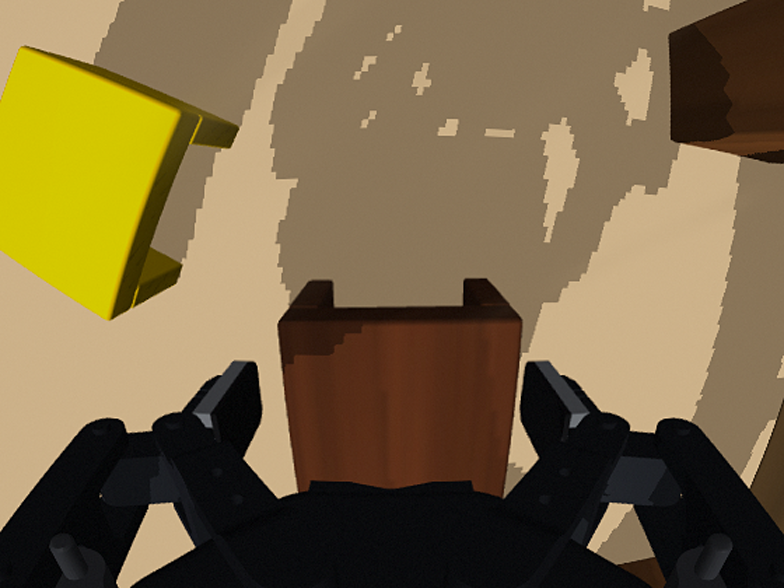

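```bash
python3 - <<'E'
from h import *
np.set_printoptions(precision=1,suppress=True)
o=r.observe();print(o['tool_pos'])
for p in ((279,318),(521,318)):print(won(p[0]/1.4,p[1]/1.4,48))
E
```

```text
[ 456.8 -176.7   14.8]
[ 427.9 -147.    48. ]
[ 491.6 -147.6   48. ]
```

```bash
python3 -m inch '[[-1,[0.3,-0.5,0],0],[-1,[0.3,-0.5,0],0],[0,[0.3,-0.5,0],0],[0.2,[0.3,-0.5,0],0],[0.4,[0.3,-0.5,0],0],[0.5,[0.3,-0.5,0],0],[0.5,[0.3,-0.5,0],0],[0.5,[0.3,-0.5,0],0]]' 40
python3 -m inch '[[0.5,[0,0,2],0],[0.5,[0,0,5],0],[0.5,[0,0,8],0],[0.5,[0,0,11],0],[0.5,[0,0,13],0],[0.5,[0,0,13],0]]' 40
python3 - <<'E'
from h import *
np.set_printoptions(precision=1,suppress=True)
o=r.observe();print(o['tool_pos'])
im=r.grab_frame('wrist');save('w3',im,1.4)
E
```

```text
t: 4.88
tool_pos: [461.3, -183.6, 16.3]
orientation: [[0.012, 1.0, 0.001], [1.0, -0.012, -0.001], [-0.001, 0.001, -1.0]]
ft_force: [-1.0, -0.1, 6.1]
grip_width: 0.743
t: 5.38
tool_pos: [463.3, -184.6, 149.7]
orientation: [[0.012, 1.0, 0.007], [1.0, -0.012, -0.004], [-0.004, 0.007, -1.0]]
ft_force: [0.2, 0.4, -0.8]
grip_width: 0.743
[ 463.3 -184.6  149.7]
```

View pics/w3.png

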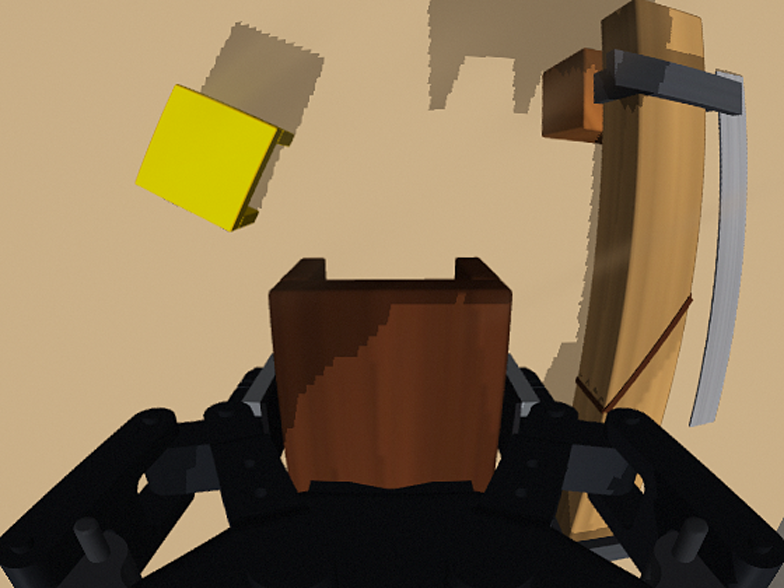

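```bash
python3 -m inch '[[0.5,[0,0,0],0],[0.5,[0,0,0],0]]'; python3 - <<'E'
from h import *
np.set_printoptions(precision=1,suppress=True)
o=r.observe();print(o['tool_pos'])
im=r.grab_frame('wrist');save('w4',im,1.4)
print(r.observe()['tool_pos'])
def w(x,y,z): return won(x/1.4,y/1.4,z)
T=np.array(o['tool_pos'])
for z in(148-14+48,):
  for p in ((271,292),(511,292)):print(w(*p,T[2]-15+48)-T)
for p in ((691,298),(605,410)):print('glue',w(*p,110))
for p in((703,100),(700,200),(691,300),(632,100),(630,200),(620,300)):print('rail',w(*p,110))
E
```

```text
t: 5.6
tool_pos: [459.7, -182.6, 143.9]
orientation: [[0.012, 1.0, -0.002], [1.0, -0.012, 0.001], [0.001, -0.002, -1.0]]
ft_force: [0.1, 0.2, -1.7]
grip_width: 0.741
[ 459.7 -182.6  143.9]
[ 459.6 -182.5  143.7]
[-30.5  36.8  33. ]
[31.5 36.1 33. ]
glue [ 602.9 -167.8  110. ]
glue [ 563.  -223.6  110. ]
rail [603.4 -74.2 110. ]
rail [ 602.3 -121.2  110. ]
rail [ 603.1 -168.8  110. ]
rail [563.  -80.3 110. ]
rail [ 562.5 -123.9  110. ]
rail [ 561.6 -168.2  110. ]
```

View pics/w4.png

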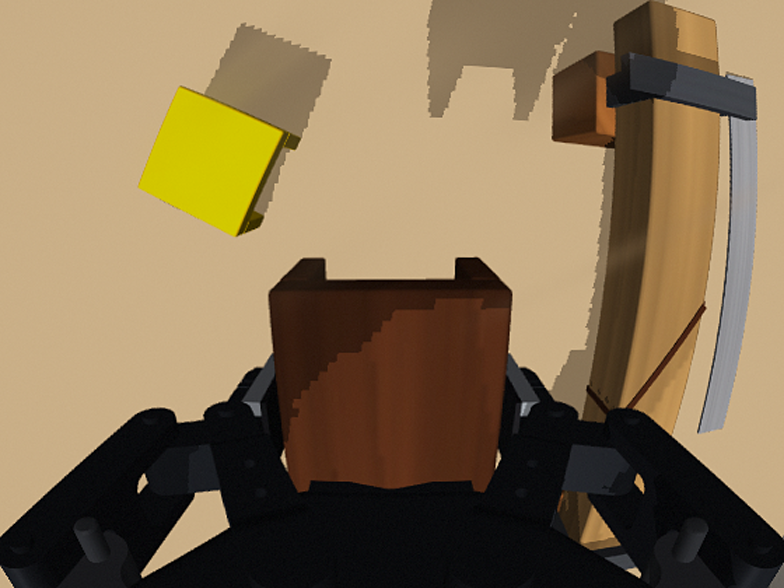

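```bash
python3 - <<'E'
from h import *
np.set_printoptions(precision=1,suppress=True)
o=r.observe();print(o['tool_pos'],o['t'])
def w(x,y,z): return won(x/1.4,y/1.4,z)
for p in ((704,307),(622,411)):print('glue',w(*p,110))
for p in((718,120),(713,200),(703,310),(648,120),(643,200),(634,300)):print('rail',w(*p,110))
E
```

```text
[ 459.6 -182.5  143.7] 5.65
glue [ 612.5 -172.5  110. ]
glue [ 573.  -225.1  110. ]
rail [612.8 -82.3 110. ]
rail [ 610.6 -120.5  110. ]
rail [ 612.1 -174.   110. ]
rail [571.2 -88.2 110. ]
rail [ 569.3 -123.5  110. ]
rail [ 569.2 -168.3  110. ]
```

```bash
python3 -m inch '[[0.5,[0,0,1],0],[0.5,[3,-0.5,1],0],[0.5,[6,-1,1],0],[0.5,[9,-1.8,1],0],[0.5,[11,-1.8,1],0],[0.5,[12.5,-1.8,1],0],[0.5,[13.1,-1.8,1],0],[0.5,[13.1,-1.8,1],0],[0.5,[13.1,-1.8,1],0],[0.5,[13.1,-1.8,1],0]]' 40
python3 - <<'E'
from h import *
np.set_printoptions(precision=1,suppress=True)
o=r.observe();print(o['tool_pos'])
im=r.grab_frame('wrist');save('w5',im,1.4)
im=r.grab_frame('scene');save('s5',im[150:300,130:330],3.5)
E
```

```text
t: 6.48
tool_pos: [590.4, -201.0, 155.0]
orientation: [[0.012, 1.0, -0.002], [1.0, -0.012, 0.001], [0.001, -0.002, -1.0]]
ft_force: [1.4, 0.3, -1.3]
grip_width: 0.745
[ 590.4 -201.   155. ]
```

View pics/w5.png

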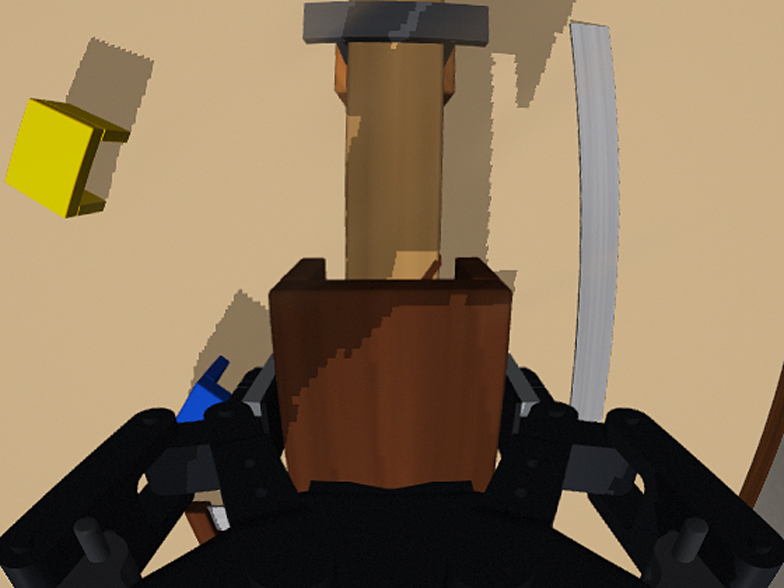

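View pics/s5.png

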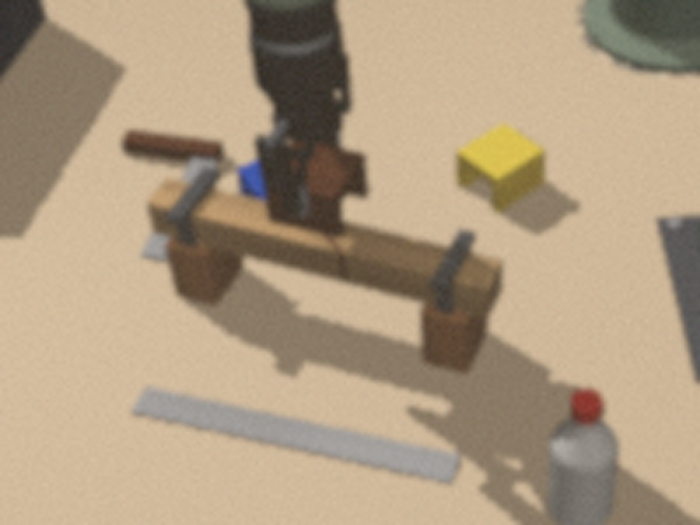

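```bash
python3 - <<'E'
from h import *
np.set_printoptions(precision=1,suppress=True)
o=r.observe();print(o['tool_pos'],o['t'])
im=cv2.imread('pics/w5.png')
cv2.imwrite('pics/w5c.png',cv2.resize(im[0:330,260:540],None,fx=1.8,fy=1.8,interpolation=cv2.INTER_CUBIC))
def w(x,y,z): return won(x/1.4,y/1.4,z)
for y in(100,200,270):
  a=w(347,y,110);b=w(441,y,110);print(a,b,(a+b)/2)
a=w(271,292,155-15+48);b=w(511,292,155-15+48);print(a,b,(a+b)/2)
print('glue corner',w(441,256,110))
E
```

```text
[ 590.8 -201.1  155.4] 6.5833
[ 574.  -103.4  110. ] [ 612.7 -103.7  110. ] [ 593.4 -103.6  110. ]
[ 573.3 -145.5  110. ] [ 612.4 -145.9  110. ] [ 592.9 -145.7  110. ]
[ 572.5 -175.3  110. ] [ 612.6 -175.8  110. ] [ 592.6 -175.5  110. ]
[ 560.2 -164.5  188. ] [ 622.5 -165.2  188. ] [ 591.3 -164.8  188. ]
glue corner [ 612.6 -169.7  110. ]
```

View pics/w5c.png

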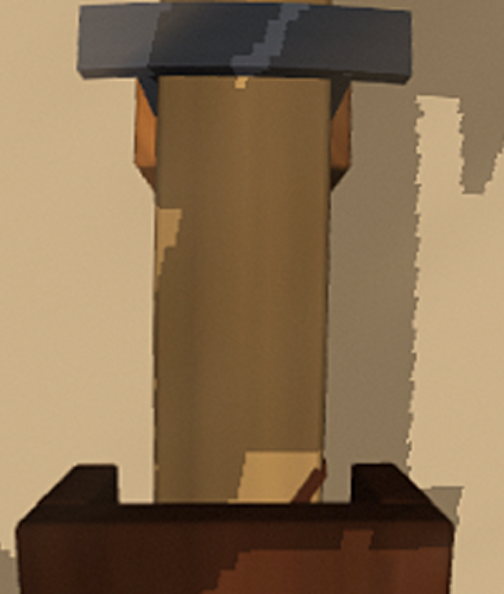

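```bash
python3 -m inch '[[0.5,[0.1,0,-1],0],[0.5,[0.1,0,-2],0],[0.5,[0.1,0,-3],0],[0.5,[0.1,0,-4],0],[0.5,[0.1,0,-4.8],0],[0.5,[0.1,0,-5.4],0],[0.5,[0.1,0,-5.8],0],[0.5,[0.1,0,-6.0],0],[0.5,[0.1,0,-6.0],0]]' 40
python3 - <<'E'
from h import *
im=r.grab_frame('wrist');save('w6',im,1.4)
E
```

```text
t: 7.33
tool_pos: [592.6, -201.2, 94.8]
orientation: [[0.012, 1.0, -0.001], [1.0, -0.012, 0.0], [0.0, -0.001, -1.0]]
ft_force: [-0.4, 0.6, -1.0]
grip_width: 0.74
```

View pics/w6.png

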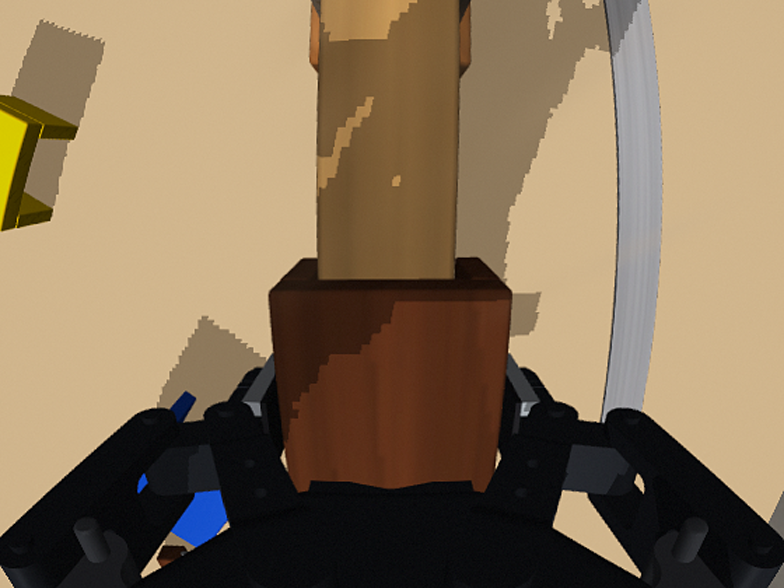

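```bash
python3 -m inch '[[0.5,[0,0,-0.2],0],[0.5,[0,0,-0.4],0],[0.5,[0,0,-0.4],0],[0.5,[0,0,-0.4],0]]' 40; python3 -m inch '[[0.5,[0,0,-0.15],0],[0.5,[0,0,-0.15],0],[0.5,[0,0,-0.15],0]]' 25
python3 - <<'E'
from h import *
o=r.observe();print(o['tool_pos'],o['ft_force'])
im=r.grab_frame('wrist');save('w7',im,1.4)
E
```

```text
t: 7.72
tool_pos: [592.9, -201.4, 92.3]
orientation: [[0.012, 1.0, 0.001], [1.0, -0.012, -0.001], [-0.001, 0.001, -1.0]]
ft_force: [-3.0, 1.4, 5.4]
grip_width: 0.747
t: 7.97
tool_pos: [592.9, -201.4, 92.3]
orientation: [[0.012, 1.0, 0.001], [1.0, -0.012, -0.001], [-0.001, 0.001, -1.0]]
ft_force: [-6.5, 2.1, 14.7]
grip_width: 0.741
[ 592.94041708 -201.41858148   92.29588098] [-6.48798918  2.09994758 14.65758284]
```

View pics/w7.png

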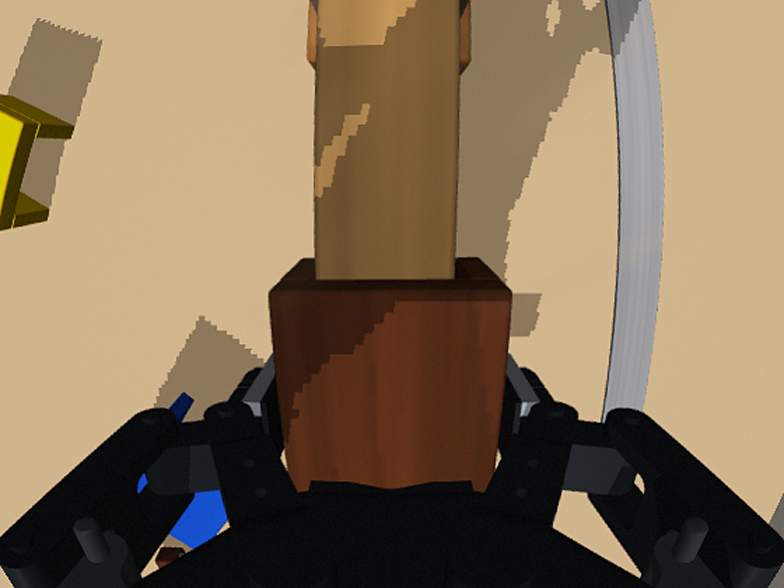

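```bash
python3 - <<'E'
from h import *
np.set_printoptions(precision=1,suppress=True)
im=cv2.imread('pics/w7.png')
cv2.imwrite('pics/w7c.png',cv2.resize(im[180:330,250:530],None,fx=2.8,fy=2.8,interpolation=cv2.INTER_CUBIC))
def w(x,y,z): return won(x/1.4,y/1.4,z)
for y in(100,200,270):
  a=w(315,y,110);b=w(457,y,110);print(a,b,(a+b)/2)
a=w(271,292,124);b=w(511,292,124);print(a,b,(a+b)/2)
E
```

```text
[ 573.1 -113.9  110. ] [ 612.2 -114.5  110. ] [ 592.7 -114.2  110. ]
[ 572.5 -142.2  110. ] [ 612.1 -142.7  110. ] [ 592.3 -142.4  110. ]
[ 571.7 -162.2  110. ] [ 612.4 -162.7  110. ] [ 592.1 -162.4  110. ]
[ 562.1 -164.9  124. ] [ 624.9 -165.6  124. ] [ 593.5 -165.3  124. ]
```

View pics/w7c.png

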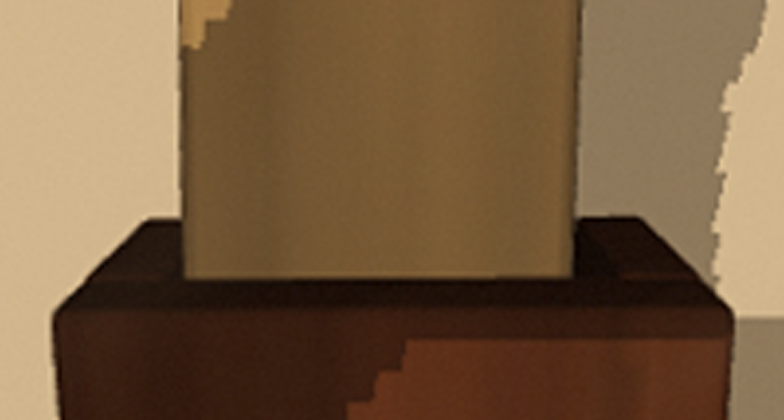

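```bash
python3 -m inch '[[0.5,[0,0,0.4],0],[0.5,[-0.13,0.08,0.4],0],[0.5,[-0.13,0.08,0.4],0],[0.5,[-0.13,0.08,0.2],0],[0.5,[-0.13,0.08,0.1],0],[0.5,[-0.13,0.08,0.1],0]]' 25
python3 - <<'E'
from h import *
np.set_printoptions(precision=1,suppress=True)
o=r.observe();print(o['tool_pos'],o['ft_force'])
im=r.grab_frame('wrist');save('w8',im[180//1:,:][:60],1.4)
save('w8c',im[128:236,178:379],3.9)
E
```

```text
t: 8.52
tool_pos: [591.8, -200.5, 92.3]
orientation: [[0.012, 1.0, 0.001], [1.0, -0.012, -0.001], [-0.001, 0.001, -1.0]]
ft_force: [-4.1, 1.3, 12.5]
grip_width: 0.744
[ 591.8 -200.5   92.3] [-4.1  1.3 12.5]
```

View pics/w8c.png

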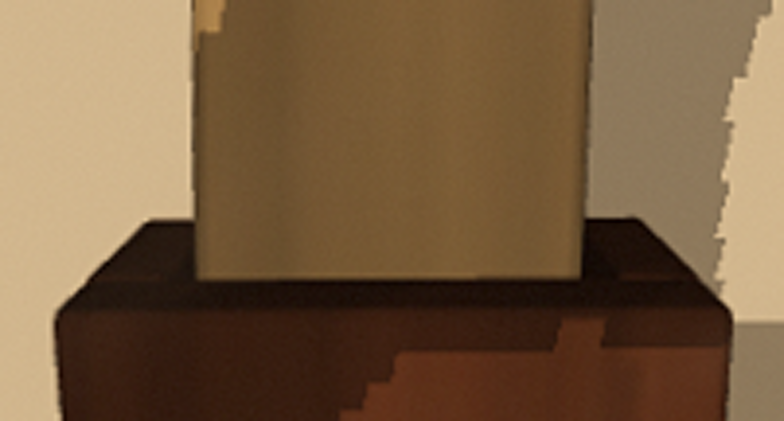

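```bash
python3 -m inch '[[0.5,[0,0,0.1],0],[0.3,[0,0,0.1],0],[0,[0,0,0.1],0],[-0.5,[0,0,0.1],0],[-1,[0,0,0.1],0],[-1,[0,0,0.1],0],[-1,[0,0,0.1],0],[-1,[0,0,0.1],0]]'
python3 -m inch '[[-1,[0,0,2],0],[-1,[0,0,5],0],[-1,[0,0,8],0],[-1,[0,0,12],0],[-1,[0,0,16],0],[-1,[-4,0,19],0],[-1,[-6,0,22],0],[-1,[-6,0,22],0],[-1,[-6,0,22],0],[-1,[-6,0,22],0]]'
python3 - <<'E'
from h import *
np.set_printoptions(precision=1,suppress=True)
o=r.observe();print(o['tool_pos'],o['ft_force'],o['joint_pos'])
im=r.grab_frame('wrist');save('w9',im,1.4)
E
```

```text
t: 9.23
tool_pos: [591.3, -200.4, 91.4]
orientation: [[0.012, 1.0, -0.0], [1.0, -0.012, 0.0], [0.0, -0.0, -1.0]]
ft_force: [-0.5, 0.7, -0.1]
grip_width: 1.001
t: 10.07
tool_pos: [531.6, -200.5, 311.6]
orientation: [[0.012, 1.0, 0.001], [1.0, -0.012, -0.0], [-0.0, 0.001, -1.0]]
ft_force: [0.7, -0.5, -0.4]
grip_width: 1.0
[ 531.6 -200.5  311.6] [ 0.7 -0.5 -0.4] [-0.5  0.3  0.   1.3  0.   1.1]
```

View pics/w9.png

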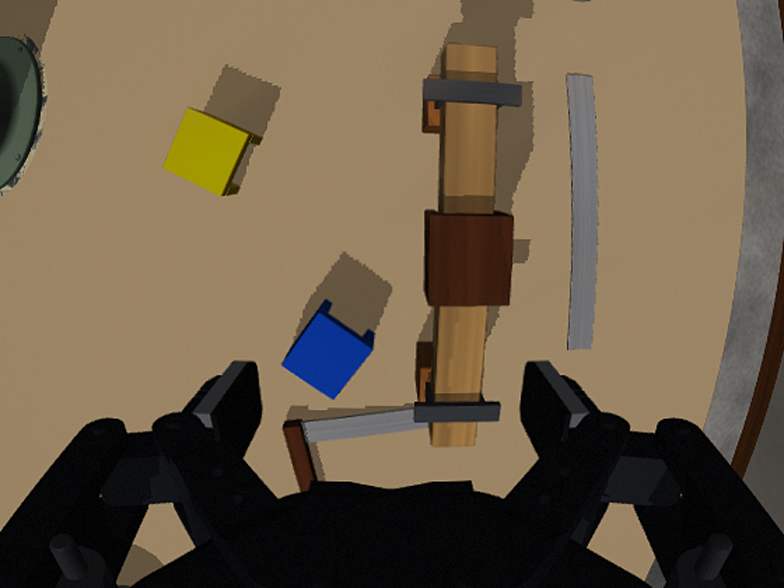

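```bash
python3 - <<'E'
from h import *
np.set_printoptions(precision=1,suppress=True)
o=r.observe();pos=o['tool_pos'];R=o['orientation']
def w(x,y,z): return won(x/1.4,y/1.4,z)
A=[w(471,44,110),w(454,446,110)];print(A,(A[0]+A[1])/2)
C=np.array([w(428,211,124),w(513,213,124),w(510,304,124),w(428,304,124)]);print(C,C.mean(0))
# top image geometry of clamps/rack, bias (+4.5,+2)
def t(x,y,z,n): print(n,onz('top',110+x/4.2,170+y/4.2,z)+[4.5,2,0])
# socket centre floors & tops
t(265,470,20,'sockL low');t(220,375,105,'sockL top')
t(375,430,20,'mid low');t(330,335,105,'mid top')
t(82,150,290,'head bar top');t(78,70,240,'jaw tip');t(175,320,150,'arm')
for p in((455,185),(537,405),(245,517)):t(*p,8,'bolt')
E
```

```text
[array([594.4, -30.7, 110. ]), array([ 586.9, -369.3,  110. ])] [ 590.6 -200.   110. ]
[[ 559.1 -160.7  124. ]
 [ 622.8 -161.5  124. ]
 [ 623.6 -231.8  124. ]
 [ 559.5 -231.   124. ]] [ 591.2 -196.2  124. ]
sockL low [318.1 298.9  20. ]
sockL top [381.3 318.5 105. ]
mid low [351.6 215.9  20. ]
mid top [413.5 239.7 105. ]
head bar top [505.  374.3 290. ]
jaw tip [572.9 400.  240. ]
arm [414.7 342.7 150. ]
bolt [551.1 166.7   8. ]
bolt [376.3  91.9   8. ]
bolt [282.3 314.1   8. ]
```

```bash
python3 - <<'E'
from h import *
np.set_printoptions(precision=1,suppress=True)
im=cv2.imread('pics/w9.png')
im2=cv2.resize(im,(560,420),interpolation=cv2.INTER_AREA)
r0=r.observe();pos=r0['tool_pos'];R=r0['orientation']
def caul(cx,cy,psi,zb):
    P=[]
    for z in(48,):
        for a,b in((-32,-35),(32,-35),(32,35),(-32,35)):
            c,s=np.cos(psi),np.sin(psi);P.append((cx+c*a-s*b,cy+s*a+c*b,zb+z))
    return np.array(P)
big=cv2.resize(im,None,fx=3,fy=3,interpolation=cv2.INTER_CUBIC)
def draw(P,col):
    q=wproj(P,pos,R)*1.4*3
    cv2.polylines(big,[np.round(q).astype(int)],True,col,1)
draw(caul(591.5,-200,-0.012,76),(0,255,0))
rl=[]
for a,b in((-20,-170),(20,-170),(20,170),(-20,170)):
    c,s=np.cos(-.012),np.sin(-.012)
    rl.append((591.5+c*a-s*b,-200+s*a+c*b,110))
rl=np.array(rl)
q=[];
for i in range(4):
    for k in np.linspace(0,1,12)[:-1]: q.append(rl[i]*(1-k)+rl[(i+1)%4]*k)
draw(np.array(q),(0,255,255))
cv2.imwrite('pics/w9c.png',cv2.resize(big[60:1440,1150:1650],None,fx=.43,fy=.43,interpolation=cv2.INTER_AREA))
cv2.imwrite('pics/w9d.png',big[560:980,1200:1600])
E
```

```text
(no output)
```

View pics/w9c.png

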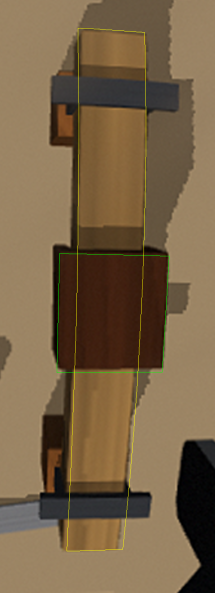

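View pics/w9d.png

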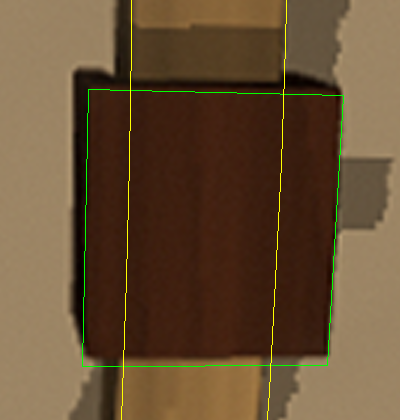

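```bash
python3 -m inch '[[-1,[-1,2,3],0.12],[-1,[-2,6,6],0.24],[-1,[-3,10,8],0.36],[-1,[-4,14,10],0.48],[-1,[-4,18,11],0.6],[-1,[-5,22,11],0.72],[-1,[-5,26,11],0.84],[-1,[-6,29,11],0.96],[-1,[-6,33,11],1.08],[-1,[-7,36,11],1.2]]'
python3 -m inch '[[-1,[0,3,0],0.12],[-1,[-1,6,0],0.24],[-1,[-1,9,0],0.36],[-1,[-2,12,0],0.48],[-1,[-2,15,0],0.6],[-1,[-2,17,0],0.72],[-1,[-2,17,0],0.78],[-1,[-2,17,0],0.78],[-1,[-2,17,0],0.78]]'
python3 - <<'E'
from h import *
np.set_printoptions(precision=3,suppress=True)
o=r.observe();print(o['tool_pos'],o['orientation'],o['joint_pos'])
im=r.grab_frame('wrist');save('w10',im,1.4)
E
```

```text
t: 10.95
tool_pos: [461.7, 162.8, 419.6]
orientation: [[-0.93, 0.366, -0.003], [0.366, 0.93, 0.0], [0.003, -0.001, -1.0]]
ft_force: [0.6, -0.2, -0.6]
grip_width: 0.999
t: 11.7
tool_pos: [441.4, 330.0, 419.8]
orientation: [[-0.922, -0.386, -0.003], [-0.386, 0.922, -0.002], [0.003, -0.001, -1.0]]
ft_force: [0.3, 0.7, 0.0]
grip_width: 1.001
[441.363 330.016 419.842] [[-0.922 -0.386 -0.003]
 [-0.386  0.922 -0.002]
 [ 0.003 -0.001 -1.   ]] [ 0.508  0.288  0.228  1.514 -0.     0.112]
```

View pics/w10.png

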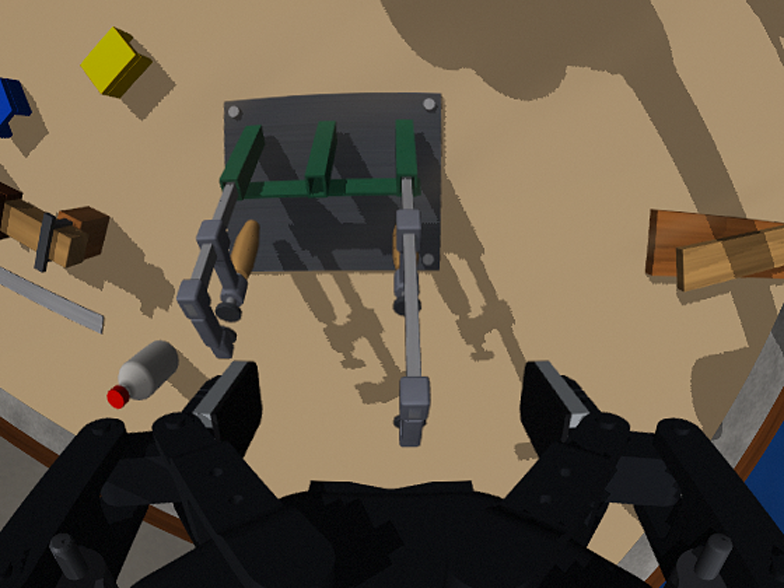

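```bash
cat > fit.py <<'E'
from h import *
from scipy.optimize import least_squares
np.set_printoptions(precision=2,suppress=True)
def cframe(tx,ty,tz,psi,lean):
    X=np.array([np.sin(lean)*np.cos(psi),np.sin(lean)*np.sin(psi),np.cos(lean)])
    Y=np.array([-np.sin(psi),np.cos(psi),0]);Z=np.cross(X,Y)
    return np.array([tx,ty,tz]),np.stack([X,Y,Z],1)
def cw(p,P):
    t,R=cframe(*p);return np.atleast_2d(P)@R.T+t
E
python3 - <<'E'
from fit import *
o=r.observe();pos,R=o['tool_pos'],o['orientation']
im=r.grab_frame('wrist');cv2.imwrite('pics/w10f.png',cv2.cvtColor(im,cv2.COLOR_RGB2BGR))
B=[won(x/1.4,y/1.4,11) for x,y in((233,111),(430,104),(428,259))];print(np.array(B))
# B0 small side near, B1 clamp side near, B2 clamp side far
y=B[1]-B[0];x=B[2]-B[1];print(np.linalg.norm(x),np.linalg.norm(y),np.degrees([np.arctan2(x[1],x[0]),np.arctan2(-y[0],y[1])]))
big=cv2.resize(cv2.cvtColor(im,cv2.COLOR_RGB2BGR)[70:330,250:330],None,fx=4,fy=4,interpolation=cv2.INTER_CUBIC)
cv2.imwrite('pics/w10a.png',big[:560]);cv2.imwrite('pics/w10b.png',big[480:])
E
```

```text
[[374.47  88.7   11.  ]
 [280.49 313.36  11.  ]
 [457.13 386.23  11.  ]]
191.07413647941343 243.52624795519338 [22.42 22.7 ]
```

View pics/w10a.png

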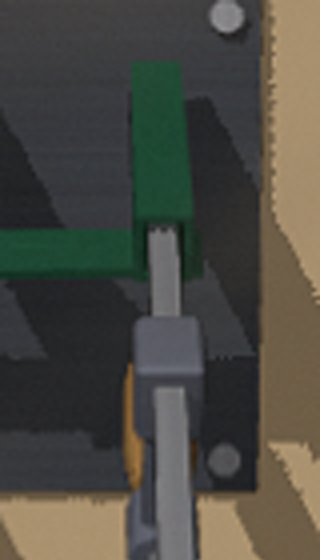

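View pics/w10b.png

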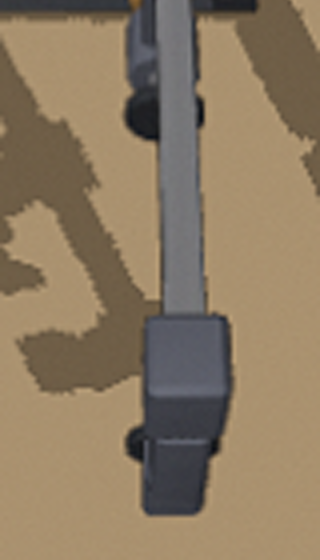

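```bash
cat > f2.py <<'E'
from fit import *
o=r.observe();pos,R=o['tool_pos'],o['orientation']
K=np.array([[159,0,16],[185,0,16],[323,0,16],[345,0,16],[323,-5,9],[323,5,9]],float)
px=np.array([[250+170/4,70+319/4],[250+169.5/4,70+374/4],[250+187/4,190+316/4],[250+187/4,190+394/4],[250+206/4,190+313/4],[250+163/4,190+313/4]])
f=lambda p:np.r_[(wproj(cw([p[0],p[1],20,p[2],p[3]],K),pos,R)-px).ravel()/1.0,(p[0]-334.7)/3,(p[1]-301.4)/3,(p[2]-np.radians(22.5))/.02,(p[3]-np.radians(37))/.05]
s=least_squares(f,[334.7,301.4,np.radians(22.5),np.radians(37)]);p=s.x
print(p,np.degrees(p[2:]),s.fun)
q=[p[0],p[1],20,p[2],p[3]];print('grip',cw(q,[[222,0,0],[345,0,0],[260.5,0,-75]]))
np.save('clampq.npy',q)
E
python3 f2.py
```

```text
[328.15 299.87   0.39   0.63] [22.56 36.07] [ -0.42   0.26   0.3    0.58  -0.3   -2.56   0.35  -0.71 -10.69   1.8
  10.62   1.75  -2.18  -0.51   0.06  -0.33]
grip [[448.85 350.03 199.45]
 [515.72 377.81 298.87]
 [525.76 381.99 186.41]]
```

```bash
sed -i 's/\[323,-5,9\],\[323,5,9\]/[323,5,9],[323,-5,9]/' f2.py; python3 f2.py
```

```text
[330.17 300.69   0.39   0.62] [22.52 35.33] [-0.45  0.63  0.27  0.79 -0.3  -2.85  0.36 -0.96 -0.09  1.59  0.01  1.63
 -1.51 -0.24  0.02 -0.58]
grip [[448.74 349.86 201.12]
 [514.44 377.1  301.48]
 [525.83 381.83 189.17]]
```

```bash
python3 -m inch '[[-1,[0.2,1.8,-2],0],[-1,[0.2,1.8,-5],0],[-1,[0.2,1.8,-8],0],[-1,[0.2,1.8,-11],0],[-1,[0.2,1.8,-14],0],[-1,[0.2,1.8,-16],0],[-1,[0.2,1.8,-17.5],0],[-1,[0.2,1.8,-18],0],[-1,[0.2,1.8,-18],0],[-1,[0.2,1.8,-18],0]]' 100
python3 - <<'E'
from fit import *
o=r.observe();print(o['tool_pos'],o['ft_force'])
im=r.grab_frame('wrist');save('w11',im,1.4)
im=r.grab_frame('scene');save('s11',im[130:290,310:470],3.6)
E
```

```text
t: 12.63
tool_pos: [443.9, 347.4, 242.5]
orientation: [[-0.923, -0.386, 0.001], [-0.386, 0.923, 0.0], [-0.001, 0.0, -1.0]]
ft_force: [-0.3, 0.2, 0.2]
grip_width: 1.0
[443.93 347.36 242.5 ] [-0.32  0.2   0.25]
```

View pics/w11.png

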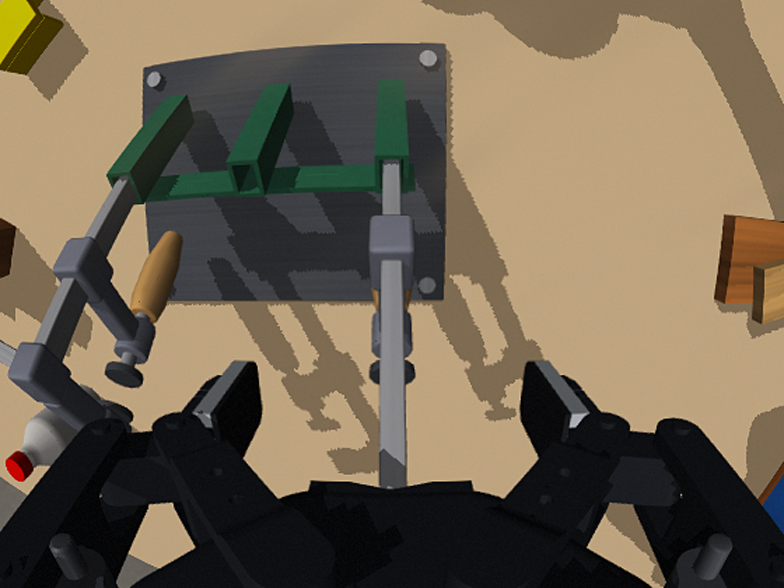

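View pics/s11.png

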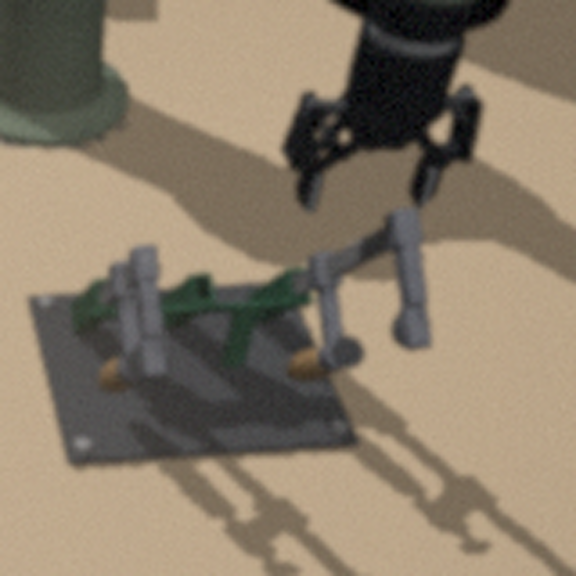

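```bash
python3 - <<'E'
from fit import *
o=r.observe();pos,R=o['tool_pos'],o['orientation']
q=np.load('clampq.npy')
im=cv2.imread('pics/w11.png')
for lean,dt,col in((q[4],0,(0,255,0)),(np.radians(36.5),0,(0,0,255))):
  qq=q.copy();qq[4]=lean
  for P in([[159,-10,16],[159,10,16],[185,10,16],[185,-10,16]],[[323,-10,16],[323,10,16],[345,10,16],[345,-10,16]],[[185,-5,9],[185,5,9],[323,5,9],[323,-5,9]]):
    P=np.array(P,float);u=wproj(cw(qq,P),pos,R)*1.4
    cv2.polylines(im,[np.round(u).astype(int)],True,col,1)
cv2.imwrite('pics/w11o.png',cv2.resize(im[190:520,290:490],None,fx=2.2,fy=1.8))
E
```

```text
(no output)
```

View pics/w11o.png

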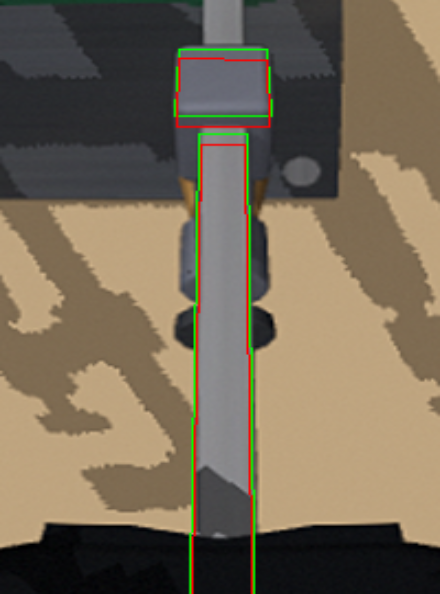

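```bash
python3 -m inch '[[-1,[0,0.1,-1.2],0],[-1,[0,0.1,-2.4],0],[-1,[0,0.1,-3.2],0],[-1,[0,0.1,-3.6],0],[-1,[0,0.1,-3.6],0]]'; python3 -m inch '[[-1,[0,0,-0.2],0],[-1,[0,0,-0.4],0],[-1,[0,0,-0.4],0]]';  python3 -m inch '[[-1,[0,0,-0.2],0],[-1,[0,0,-0.4],0],[-1,[0,0,-0.4],0]]'
```

```text
t: 13.15
tool_pos: [443.2, 348.5, 205.4]
orientation: [[-0.922, -0.387, -0.001], [-0.387, 0.922, -0.0], [0.001, -0.0, -1.0]]
ft_force: [0.2, -0.1, 0.1]
grip_width: 0.999
t: 13.4
tool_pos: [443.6, 348.7, 202.0]
orientation: [[-0.922, -0.387, 0.0], [-0.387, 0.922, 0.0], [-0.0, 0.0, -1.0]]
ft_force: [0.3, -0.9, -0.6]
grip_width: 1.0
t: 13.65
tool_pos: [443.3, 348.5, 197.5]
orientation: [[-0.922, -0.387, -0.0], [-0.387, 0.922, -0.0], [0.0, -0.0, -1.0]]
ft_force: [-0.2, 0.2, -0.4]
grip_width: 1.001
```

```bash
python3 -m inch '[[-1,[0,0,-0.2],0],[-1,[0,0,-0.3],0],[-1,[0,0,-0.3],0]]';  python3 -m inch '[[-1,[0,0,-0.15],0],[-1,[0,0,-0.3],0],[-1,[0,0,-0.3],0]]'
```

```text
t: 13.9
tool_pos: [443.3, 348.5, 194.5]
orientation: [[-0.922, -0.387, -0.0], [-0.387, 0.922, -0.0], [0.0, -0.0, -1.0]]
ft_force: [-0.3, 0.7, 0.1]
grip_width: 1.0
t: 14.15
tool_pos: [443.3, 348.5, 191.4]
orientation: [[-0.922, -0.387, -0.0], [-0.387, 0.922, -0.0], [0.0, -0.0, -1.0]]
ft_force: [-0.5, 0.3, -0.6]
grip_width: 1.0
```

```bash
python3 -m inch '[[0,[0,0,0],0],[0.5,[0,0,0],0],[1,[0,0,0],0],[1,[0,0,0],0],[1,[0,0,0],0],[1,[0,0,0],0],[1,[0,0,0],0],[1,[0,0,0],0],[1,[0,0,0],0]]' 80; python3 - <<'E'
from fit import *
o=r.observe();print(o['tool_pos'],o['ft_force'],o['grip_width'])
im=r.grab_frame('wrist');save('w12',im,1.4)
E
```

```text
t: 14.9
tool_pos: [443.6, 348.5, 192.0]
orientation: [[-0.922, -0.387, 0.0], [-0.387, 0.922, -0.0], [-0.0, -0.0, -1.0]]
ft_force: [-0.3, -1.5, 1.9]
grip_width: 0.098
[443.6  348.47 192.  ] [-0.32 -1.51  1.91] 0.09771883359876934
```

View pics/w12.png

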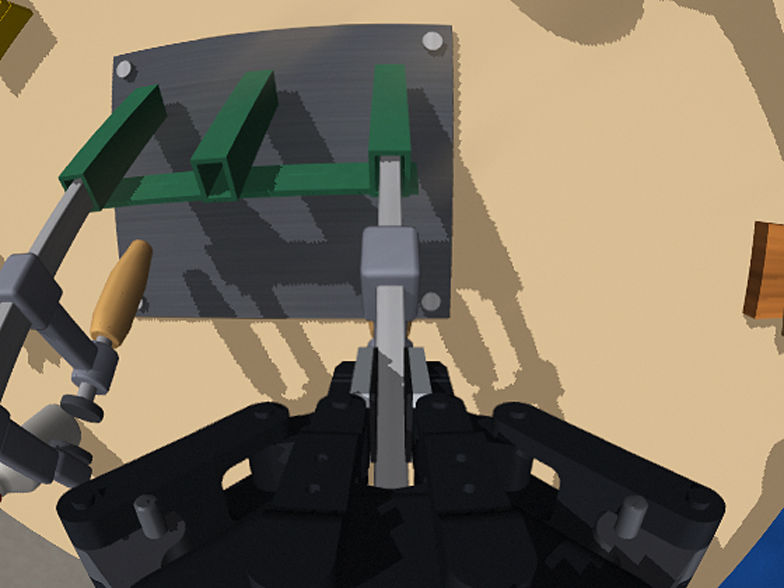

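```bash
python3 -m inch '[[1,[0.26,0.11,0.41],0],[1,[0.53,0.22,0.82],0],[1,[1.06,0.44,1.64],0],[1,[1.06,0.44,1.64],0]]' 80; python3 - <<'E'
from fit import *
o=r.observe();print(o['tool_pos'],o['ft_force'],o['ft_torque'],o['grip_width'])
E
```

```text
t: 15.28
tool_pos: [455.4, 353.7, 209.0]
orientation: [[-0.922, -0.387, 0.001], [-0.387, 0.922, 0.001], [-0.002, 0.001, -1.0]]
ft_force: [1.1, 0.4, -4.5]
grip_width: 0.098
[455.4  353.74 208.98] [ 1.08  0.38 -4.52] [ 0.02  0.11 -0.02] 0.09828643684300459
```

```bash
python3 -m inch '[[1,[0.8,0.33,1.23],0],[1,[1.6,0.66,2.46],0],[1,[2.4,0.99,3.69],0],[1,[3.2,1.32,4.92],0],[1,[4.0,1.65,6.15],0],[1,[4.8,1.98,7.38],0],[1,[5.6,2.31,8.6],0],[1,[6.4,2.64,9.83],0],[1,[7.0,2.9,10.8],0],[1,[7.0,2.9,10.8],0]]' 80; python3 - <<'E'
from fit import *
o=r.observe();print(o['tool_pos'],o['ft_force'],o['ft_torque'],o['grip_width'])
im=r.grab_frame('wrist');save('w13',im,1.4)
im=r.grab_frame('scene');save('s13',im[100:290,290:470],3.1)
E
```

```text
t: 16.12
tool_pos: [525.6, 382.7, 317.3]
orientation: [[-0.922, -0.386, 0.002], [-0.386, 0.922, 0.002], [-0.003, 0.001, -1.0]]
ft_force: [0.3, 1.0, -5.1]
grip_width: 0.097
[525.65 382.73 317.27] [ 0.32  0.97 -5.11] [-0.02  0.11 -0.05] 0.09690024466878795
```

View pics/w13.png

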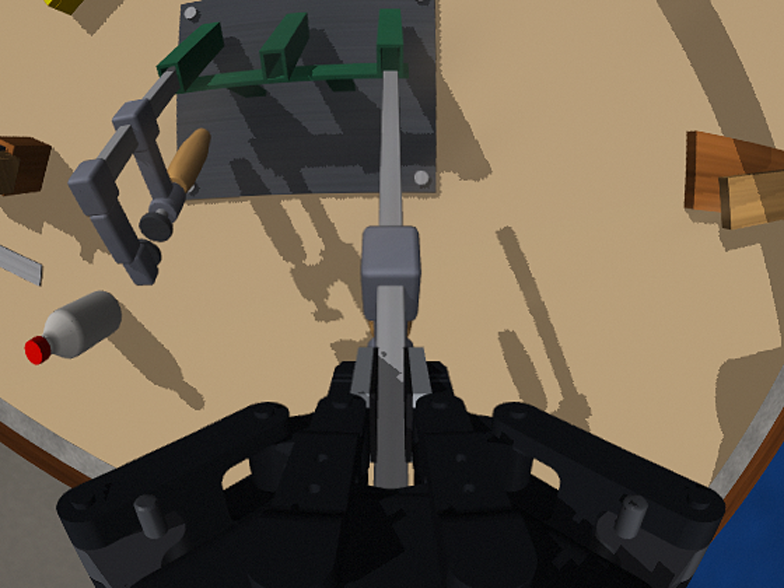

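View pics/s13.png

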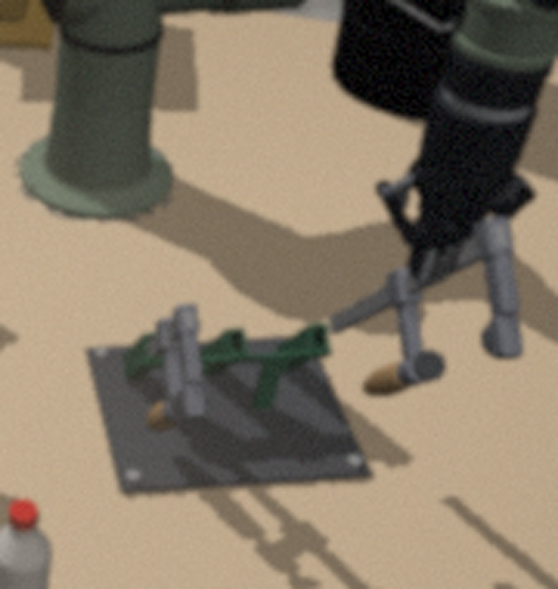

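```bash
python3 - <<'E'
from fit import *
for x,y in((80,375),(93,410),(62,375),(0,445)):print(onz('top',x/1.4,y/1.4,20)+[4.5,2,0])
print('table far', onz('top',300/1.4,140/1.4,0))
for x,y in((690,130),(686,212),(722,180),(720,228),(784,190)):print('w13',won(x/1.4,y/1.4,20))
E
```

```text
[351.17 682.05  20.  ]
[271.88 640.82  20.  ]
[349.8  724.14  20.  ]
[186.59 842.46  20.  ]
table far [970.28 205.27   0.  ]
w13 [268.18 635.07  20.  ]
w13 [354.54 670.14  20.  ]
w13 [295.  703.5  20. ]
w13 [346.29 727.77  20.  ]
w13 [247.37 813.63  20.  ]
```

```bash
python3 -m inch '[[1,[0,1,2],0],[1,[-1,3,3],-0.05],[1,[-3,5,3],-0.1],[1,[-5,7,3],-0.2],[1,[-7,9,3],-0.28],[1,[-9,11,3],-0.35],[1,[-11,11.7,3],-0.4],[1,[-12.5,11.7,3],-0.4],[1,[-12.5,11.7,3],-0.4],[1,[-12.5,11.7,3],-0.4]]' 80; python3 -m inch '[[1,[0,0,-2],0],[1,[0,0,-5],0],[1,[0,0,-8],0],[1,[0,0,-11],0],[1,[0,0,-13],0],[1,[0,0,-14.5],0],[1,[0,0,-15],0],[1,[0,0,-15],0]]' 80;python3 - <<'E'
from fit import *
o=r.observe();print(o['tool_pos'],o['ft_force'],o['ft_torque'],o['joint_pos'])
im=r.grab_frame('wrist');save('w14',im,1.4)
im=r.grab_frame('scene');save('s14',im[100:290,330:560],3.)
E
```

```text
t: 17.05
tool_pos: [397.5, 498.8, 345.2]
orientation: [[-1.0, 0.001, -0.001], [0.001, 1.0, -0.002], [0.001, -0.002, -1.0]]
ft_force: [0.9, -0.1, -5.2]
grip_width: 0.095
t: 17.72
tool_pos: [398.7, 497.5, 193.9]
orientation: [[-1.0, 0.004, -0.003], [0.004, 1.0, -0.003], [0.003, -0.003, -1.0]]
ft_force: [-0.7, -0.3, -5.9]
grip_width: 0.095
[398.7  497.52 193.94] [-0.73 -0.32 -5.92] [-0.05  0.12  0.01] [ 0.78  0.52  0.    1.06 -0.    0.78]
```

View pics/w14.png

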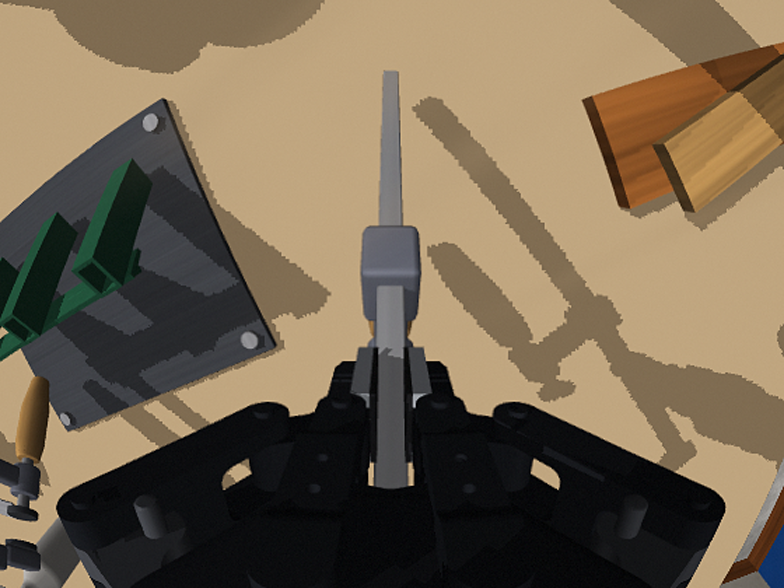

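View pics/s14.png

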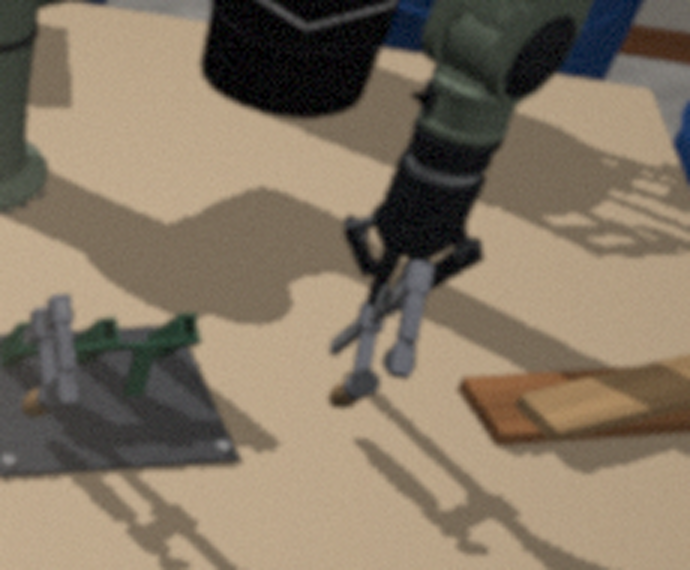

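```bash
python3 -m inch '[[1,[0,0,0],0],[1,[0,0,0],0],[1,[0,0,0],0]]' 25;python3 - <<'E'
from fit import *
im=r.grab_frame('wrist');save('w15',im[20:300,200:380],2.1)
E
```

```text
t: 18.07
tool_pos: [399.6, 499.5, 197.4]
orientation: [[-1.0, 0.003, 0.001], [0.003, 1.0, 0.001], [-0.001, 0.001, -1.0]]
ft_force: [-0.4, 0.6, -6.2]
grip_width: 0.097
```

View pics/w15.png

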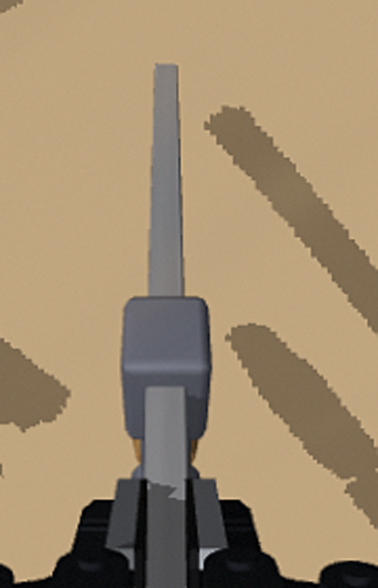

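```bash
python3 -m inch '[[1,[0,0,-1.2],0],[1,[1,0,-2.0],0],[1,[2.2,0,-2.5],0],[1,[3.5,0,-3.0],0],[1,[5,0,-3.4],0],[1,[6,0,-3.7],0]]' 25;python3 - <<'E'
from fit import *
o=r.observe();print(o['ft_force'],o['ft_torque'])
im=r.grab_frame('wrist');save('w16',im[20:300,200:380],2.1)
E
```

```text
t: 18.62
tool_pos: [461.3, 498.8, 158.8]
orientation: [[-1.0, 0.004, 0.0], [0.004, 1.0, 0.0], [-0.0, 0.0, -1.0]]
ft_force: [-0.2, -1.0, 0.3]
grip_width: 0.093
[-0.18 -0.97  0.28] [-0.08  0.56  0.02]
```

View pics/w16.png

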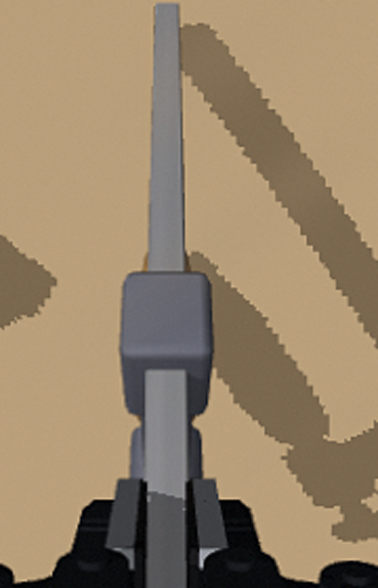

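```bash
python3 -m inch '[[1,[1.5,0,-0.2],0],[1,[3,0,-0.7],0],[1,[4.3,0,-1.4],0],[1,[5.3,0,-2.2],0],[1,[6.2,0,-3.1],0],[1,[7,0,-4.1],0],[1,[7,0,-4.1],0]]' 25;python3 - <<'E'
from fit import *
o=r.observe();print(o['ft_force'],o['ft_torque'])
im=r.grab_frame('wrist');save('w17',im,1.4)
im=r.grab_frame('scene');save('s17',im[100:290,330:560],3.)
E
```

```text
t: 19.25
tool_pos: [539.8, 499.7, 123.0]
orientation: [[-1.0, 0.007, 0.019], [0.007, 1.0, 0.004], [-0.019, 0.005, -1.0]]
ft_force: [10.5, -0.7, 13.0]
grip_width: 0.094
[10.46 -0.75 12.99] [-0.41 -1.58  0.13]
```

View pics/w17.png

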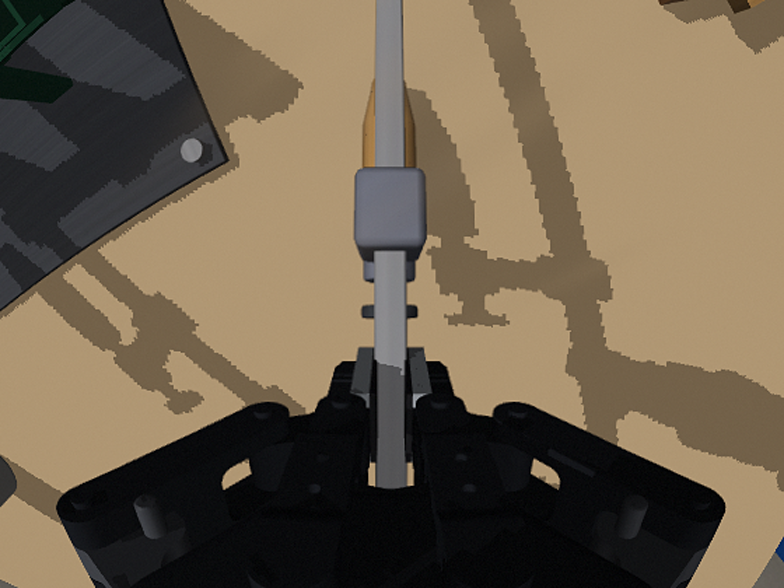

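View pics/s17.png

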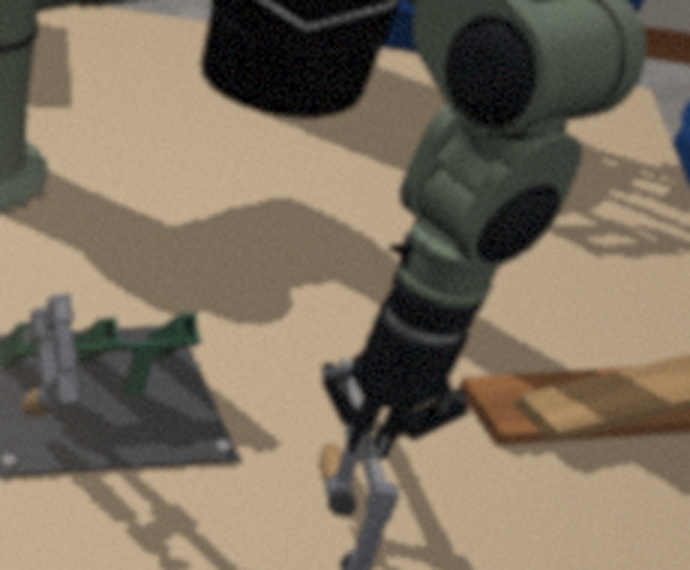

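```bash
cat > ang.py <<'E'
from fit import *
# tool-plane fit: clamp pose in tool frame: axis point at bar coordinate xg located at tool (s0 (outward = -tool x), lateral y0, h0 above TCP); elevation th of bar X
c=r.get_calibration('wrist');Kc=np.array(c['intrinsics']);M=np.array(c['tool_from_camera'])
def tproj(P):
    q=(np.atleast_2d(P)-M[:3,3])@M[:3,:3]
    rho=np.linalg.norm(q[:,:2],axis=1);t=np.arctan2(rho,q[:,2])
    return q[:,:2]/rho[:,None]*t[:,None]*Kc[0,0]+Kc[:2,2]
XG=217.
def ctool(p,P):
    s0,y0,h0,th,yw=p
    P=np.asarray(P,float);a=P[:,0]-XG;y=P[:,1];b=P[:,2]
    s=s0+a*np.cos(th)-b*np.sin(th);h=h0+a*np.sin(th)+b*np.cos(th)
    yy=y0+y+yw*a
    return np.stack([-s,yy,-h],1)
def fit(pts,px,w0=10.,tail=None,fixw=None):
    # pts: labels (x, sign, z) ; arm half width unknown for sign with z==16
    px=np.array(px)/1.4
    def f(v):
        P=[[x,(sg*v[5] if z==16 else sg*5),z] for x,sg,z in pts]
        u=tproj(ctool(v[:5],P))
        res=[(u-px).ravel()*1.0,[(v[0]-4)/4,(v[2]-8)/4,v[4]/.02]]
        if fixw: res.append([(v[5]-fixw)/.1])
        return np.concatenate(res)
    best=None
    for t in(0.9,.5,0.1,-.2):
        s=least_squares(f,[4,0,8,t,0,w0])
        if best is None or s.cost<best.cost:best=s
    print('s0,y0,h0',best.x[:3],'theta deg',np.degrees(best.x[3]),'yaw',np.degrees(best.x[4]),'w',best.x[5],'cost',best.cost)
    print(best.fun)
    return best.x
E
python3 - <<'E'
from ang import *
# w14
fit([(159,-1,16),(159,1,16),(185,1,16),(185,-1,16),(0,-1,9),(0,1,9)],[(363,228),(418,228),(420,275),(361,275),(384,72),(399,72)])
fit([(159,-1,16),(159,1,16),(185,1,16),(185,-1,16)],[(357,169),(424,169),(425,246),(355,246)],fixw=10)
E
```

```text
s0,y0,h0 [ 1.98 -0.26  2.36] theta deg 52.62024438841064 yaw -0.2124432075388534 w 10.637374541677758 cost 4.894785307082604
[ 0.43 -1.44 -0.21 -1.41  0.22  1.2  -0.36  1.18 -0.03  0.29 -0.07  0.31
 -0.51 -1.41 -0.19]
s0,y0,h0 [-9.1  -0.36 11.51] theta deg 26.894545224516357 yaw -0.18451587013672027 w 10.079316935504936 cost 7.890664028926507
[ 0.97 -0.31 -1.11 -0.28 -0.6   0.45  0.73  0.42 -3.28  0.88 -0.16  0.79]
```

```bash
python3 -m inch '[[1,[0.8,0,0],0],[1,[1.6,0,-0.4],0],[1,[2.4,0,-1],0],[1,[3.0,0,-1.7],0],[1,[3.0,0,-1.7],0]]' 20;python3 - <<'E'
from ang import *
o=r.observe();print(o['ft_force'],o['ft_torque'])
im=r.grab_frame('wrist');save('w18',im,1.4)
E
```

```text
t: 19.77
tool_pos: [562.6, 498.7, 99.8]
orientation: [[-1.0, 0.005, 0.004], [0.005, 1.0, 0.0], [-0.004, 0.0, -1.0]]
ft_force: [4.5, -0.2, 4.8]
grip_width: 0.1
[ 4.48 -0.2   4.83] [ 0.19 -0.33 -0.12]
```

View pics/w18.png

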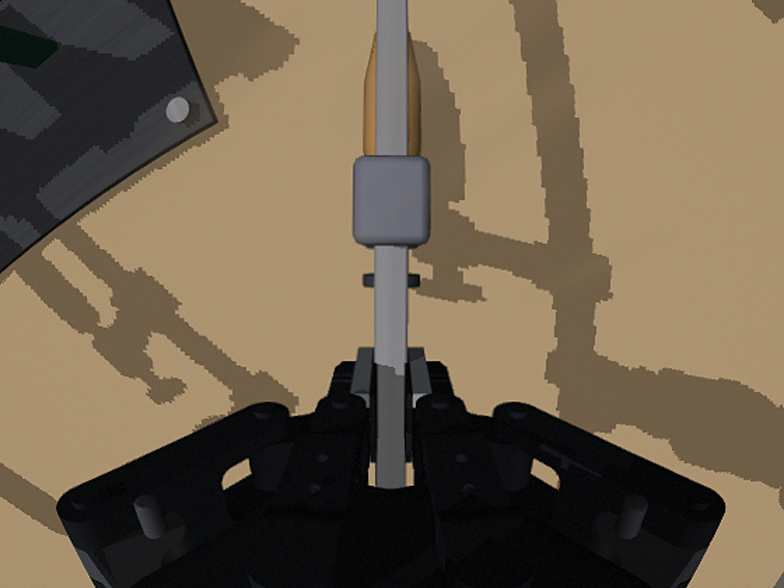

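```bash
python3 -m inch '[[1,[0.6,0,-0.4],0],[1,[1.0,0,-0.9],0],[1,[1.2,0,-1.4],0],[1,[1.2,0,-1.4],0]]' 20; python3 -m inch '[[1,[0,0,-0.2],0],[1,[0,0,-0.4],0],[1,[0,0,-0.4],0]]' 20; python3 - <<'E'
from ang import *
o=r.observe();print(o['ft_force'],o['ft_torque'])
im=r.grab_frame('wrist');save('w19',im,1.4)
E
```

```text
t: 20.15
tool_pos: [574.3, 498.9, 86.6]
orientation: [[-1.0, 0.004, 0.005], [0.004, 1.0, 0.0], [-0.005, 0.001, -1.0]]
ft_force: [5.6, 0.4, 4.0]
grip_width: 0.097
t: 20.4
tool_pos: [575.2, 499.3, 84.4]
orientation: [[-1.0, 0.004, 0.007], [0.004, 1.0, 0.001], [-0.007, 0.001, -1.0]]
ft_force: [7.4, 0.0, 7.3]
grip_width: 0.095
[7.43 0.02 7.25] [-0.02 -0.66  0.02]
```

View pics/w19.png

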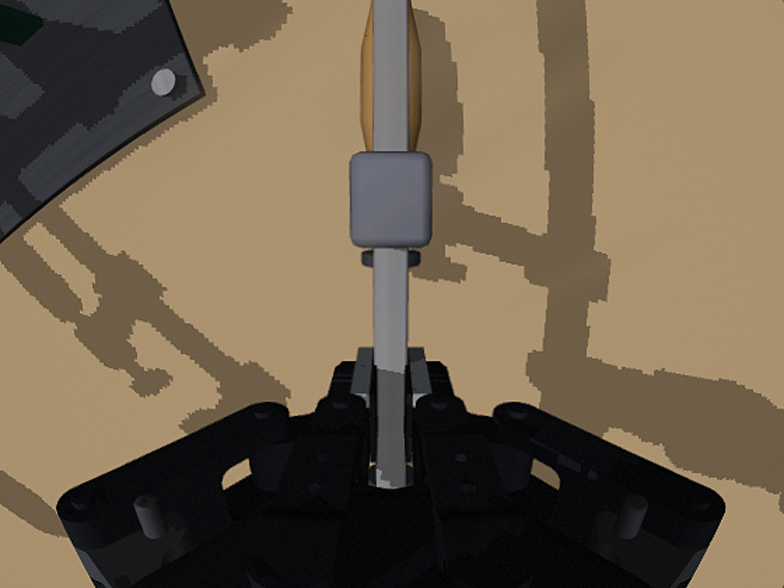

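```bash
python3 -m inch '[[1,[0.2,0,-0.2],0],[1,[0.2,0,-0.4],0],[1,[0.2,0,-0.4],0]]' 20; python3 -m inch '[[1,[0,0,-0.2],0],[1,[0,0,-0.2],0],[1,[0,0,-0.2],0]]' 20; python3 - <<'E'
from ang import *
o=r.observe();print(o['ft_force'],o['ft_torque'])
im=r.grab_frame('wrist');save('w20',im,1.4)
im=r.grab_frame('scene');save('s20',im[130:320,330:560],3.)
E
```

```text
t: 20.7
tool_pos: [576.9, 499.1, 80.0]
orientation: [[-1.0, 0.004, 0.007], [0.004, 1.0, 0.001], [-0.007, 0.001, -1.0]]
ft_force: [7.4, -0.3, 4.9]
grip_width: 0.095
t: 20.95
tool_pos: [577.1, 499.5, 79.7]
orientation: [[-1.0, 0.004, 0.008], [0.004, 1.0, 0.002], [-0.008, 0.002, -1.0]]
ft_force: [6.5, 0.2, 11.9]
grip_width: 0.095
[ 6.54  0.23 11.86] [-0.28 -0.51  0.02]
```

View pics/w20.png

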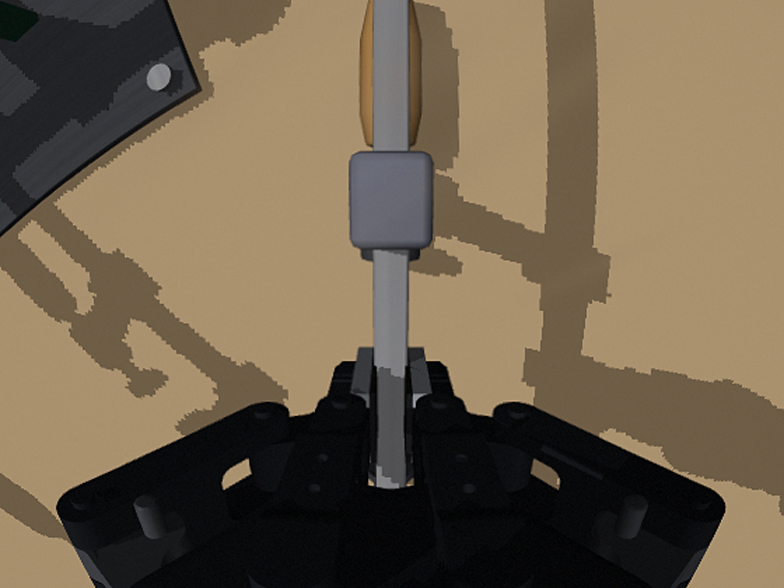

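View pics/s20.png

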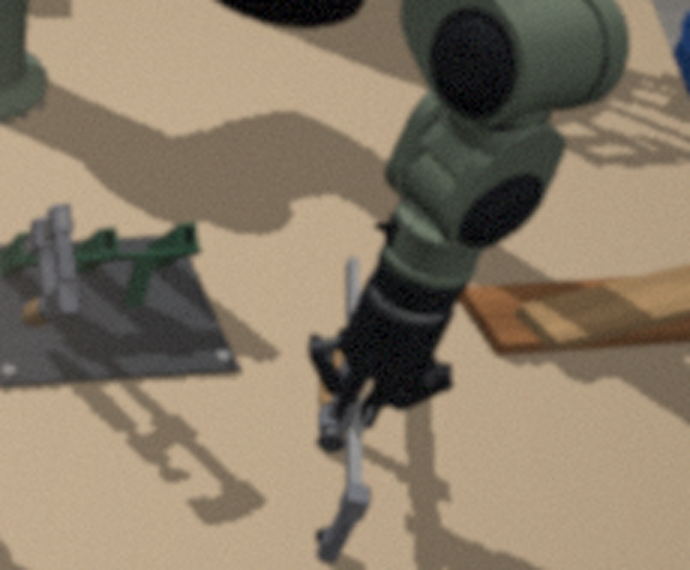

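```bash
python3 - <<'E'
from ang import *
fit([(159,-1,16),(159,1,16),(185,1,16),(185,-1,16)],[(350,153),(432,153),(432,247),(350,247)],fixw=10.3)
p=proj('scene',[[705,500,90],[705,500,0]]);print((p-[330,130])*3)
E
```

```text
s0,y0,h0 [-12.51  -0.01  13.83] theta deg 8.876508293808751 yaw 0.019056979734558985 w 10.446256114878675 cost 15.535670178744923
[ 1.47 -0.68 -1.46 -0.63 -1.29  0.84  1.27  0.8  -4.13  1.46  0.02  1.46]
[[353.07 523.78]
 [323.9  579.17]]
```

```bash
python3 -m inch '[[1,[0.1,0,-0.15],0],[1,[0.2,0,-0.3],0],[1,[0.2,0,-0.3],0]]' 20; python3 -m inch '[[1,[0,0,0.2],0],[1,[0,0,0.3],0],[1,[0,0,0.3],0],[1,[0,0,0.3],0]]' 120;  python3 -m inch '[[1,[0,0,1],0],[1,[0,0,3],0],[1,[0,0,6],0],[1,[0,0,9],0],[1,[0,0,12],0],[1,[0,0,15],0],[1,[0,0,18],0],[1,[0,0,20],0],[1,[0,0,20],0],[1,[0,0,20],0]]' 120; python3 - <<'E'
from ang import *
o=r.observe();print(o['ft_force'],o['ft_torque'],o['joint_pos'])
im=r.grab_frame('wrist');save('w21',im,1.4)
im=r.grab_frame('scene');save('s21',im[80:270,330:560],3.)
E
```

```text
t: 21.3
tool_pos: [577.2, 500.0, 79.6]
orientation: [[-1.0, 0.003, 0.005], [0.003, 1.0, 0.003], [-0.005, 0.003, -1.0]]
ft_force: [-3.7, -3.4, 26.0]
grip_width: 0.097
t: 21.63
tool_pos: [577.2, 499.6, 79.8]
orientation: [[-1.0, 0.003, 0.004], [0.003, 1.0, 0.002], [-0.004, 0.002, -1.0]]
ft_force: [1.2, -1.3, 14.2]
grip_width: 0.087
t: 22.47
tool_pos: [575.1, 499.0, 275.5]
orientation: [[-1.0, 0.003, -0.001], [0.003, 1.0, -0.001], [0.001, -0.001, -1.0]]
ft_force: [-0.4, -0.1, -7.2]
grip_width: 0.082
[-0.43 -0.07 -7.21] [-0.04 -0.14  0.01] [ 0.62  0.76  0.64  1.45 -0.    0.62]
```

View pics/w21.png

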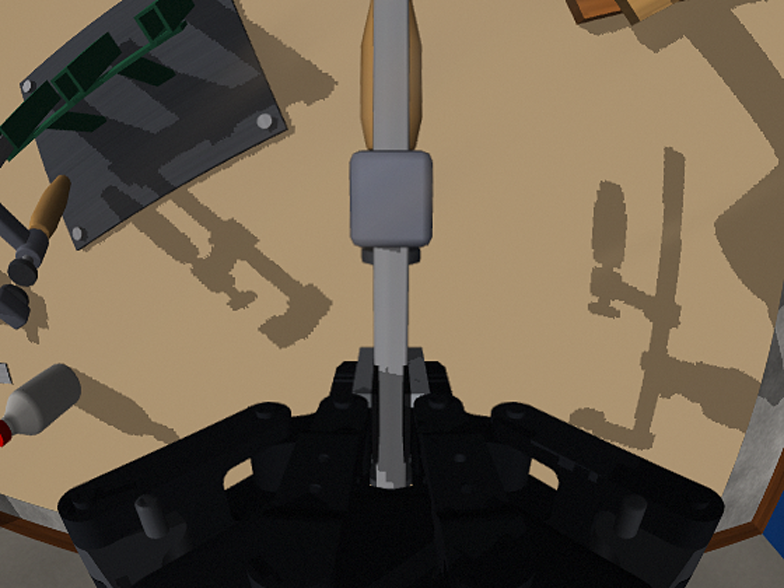

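View pics/s21.png

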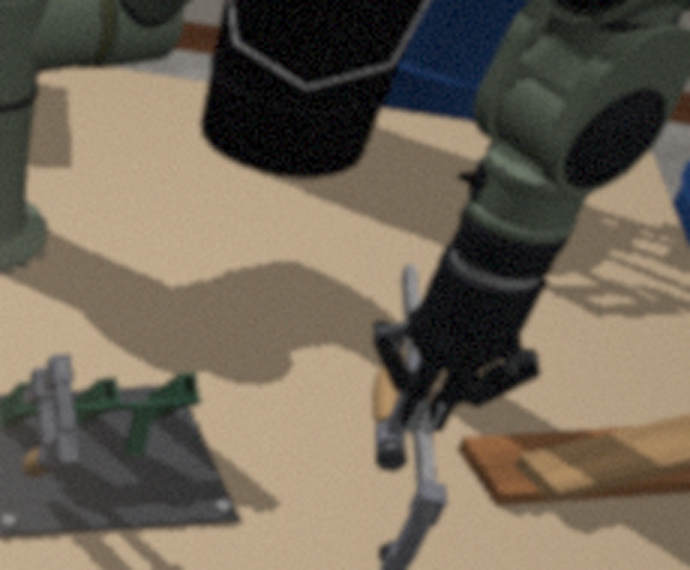

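```bash
python3 - <<'E'
from ang import *
im=cv2.imread('pics/w21.png');cv2.imwrite('pics/w21c.png',cv2.resize(im[130:470,550:760],None,fx=1.7,fy=1.7))
def w(x,y,z=0): return won(x/1.4,y/1.4,z)
for p in((674,149),(684,152),(664,149),(683,290),(650,300),(676,345),(635,440),(652,447)):print(p,w(*p))
E
```

```text
(674, 149) [463.22 790.62   0.  ]
(684, 152) [464.74 804.34  -0.  ]
(664, 149) [464.81 777.38   0.  ]
(683, 290) [613.7 818.6   0. ]
(650, 300) [624.87 774.36   0.  ]
(676, 345) [678.2  821.79   0.  ]
(635, 440) [800.79 792.64   0.  ]
(652, 447) [815.09 822.37   0.  ]
```

View pics/w21c.png

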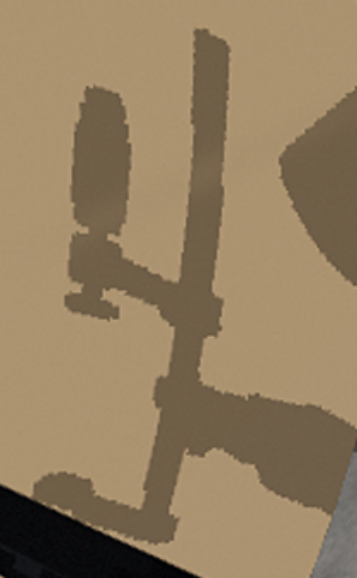

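```bash
python3 - <<'E'
from ang import *
o=r.observe();T=np.array(o['tool_pos'])
for h in(25,27.3):
  for row in(152,246):
    print(h,row,won(391/1.4,row/1.4,T[2]+h)-T)
print(T)
for x in(222,226,230,234):
  for th in(0,.035):
    s0=-(x-217)*np.cos(th);h0=11.3-(x-217)*np.sin(th)
    u=tproj(ctool([s0,0,h0,th,0],[[159,0,16],[185,0,16],[203,0,-89]]))*1.4;print(x,th,u[:,1])
E
```

```text
25 152 [-71.91   0.24  25.  ]
25 246 [-47.06   0.19  25.  ]
27.3 152 [-71.79   0.24  27.3 ]
27.3 246 [-47.41   0.2   27.3 ]
[574.02 498.22 272.97]
222 0 [186.59 285.5  270.06]
222 0.035 [184.39 282.38 275.91]
226 0 [171.04 270.73 262.18]
226 0.035 [169.14 267.63 268.04]
230 0 [155.49 255.75 254.25]
230 0.035 [153.94 252.71 260.13]
234 0 [140.   240.59 246.27]
234 0.035 [138.83 237.66 252.18]
```

```bash
python3 -m inch '[[1,[0,0,-2],0],[1,[0,0,-5],0],[1,[0,0,-8],0],[1,[0,0,-11],0],[1,[0,0,-14],0],[1,[0,0,-16],0],[1,[0,0,-17.5],0],[1,[0,0,-18.5],0],[1,[0,0,-18.5],0]]' 120; python3 -m inch '[[1,[0,0,-0.3],0],[1,[0,0,-0.6],0],[1,[0,0,-0.9],0],[1,[0,0,-0.9],0]]' 60
```

```text
t: 23.32
tool_pos: [572.1, 496.8, 86.3]
orientation: [[-1.0, 0.003, -0.007], [0.003, 1.0, -0.005], [0.007, -0.006, -1.0]]
ft_force: [-1.3, -0.4, -6.6]
grip_width: 0.083
t: 23.65
tool_pos: [575.3, 499.1, 83.6]
orientation: [[-1.0, 0.003, 0.001], [0.003, 1.0, 0.0], [-0.001, 0.0, -1.0]]
ft_force: [0.0, 1.0, -6.1]
grip_width: 0.081
```

```bash
python3 -m inch '[[1,[0,0,-0.2],0],[1,[0,0,-0.4],0],[1,[0,0,-0.4],0]]' 20; python3 -m inch '[[1,[0,0,-0.2],0],[1,[0,0,-0.2],0],[1,[0,0,-0.2],0]]' 20
```

```text
t: 23.9
tool_pos: [576.3, 499.4, 80.6]
orientation: [[-1.0, 0.003, 0.003], [0.003, 1.0, 0.002], [-0.003, 0.002, -1.0]]
ft_force: [2.2, -0.9, 0.0]
grip_width: 0.086
t: 24.15
tool_pos: [576.8, 499.7, 79.8]
orientation: [[-1.0, 0.003, 0.004], [0.003, 1.0, 0.002], [-0.004, 0.002, -1.0]]
ft_force: [2.3, -0.8, 5.2]
grip_width: 0.085
```

```bash
python3 -m inch '[[1,[0,0,-0.2],0],[1,[0,0,-0.2],0],[0.62,[0,0,0],0],[0.62,[0,0,0],0],[0.62,[0,0,0],0],[0.62,[-0.6,0,-0.2],0],[0.62,[-1.2,0,-0.4],0],[0.62,[-1.8,0,-0.6],0],[0.62,[-1.8,0,-0.6],0]]' 20; python3 - <<'E'
from ang import *
o=r.observe();print(o['ft_force'],o['ft_torque'])
im=r.grab_frame('wrist');save('w22',im,1.4)
E
```

```text
t: 24.9
tool_pos: [554.6, 498.8, 70.0]
orientation: [[-1.0, 0.002, -0.003], [0.002, 1.0, -0.001], [0.003, -0.001, -1.0]]
ft_force: [-0.1, -0.4, 0.3]
grip_width: 0.191
[-0.09 -0.37  0.33] [ 0.01  0.04 -0.02]
```

View pics/w22.png

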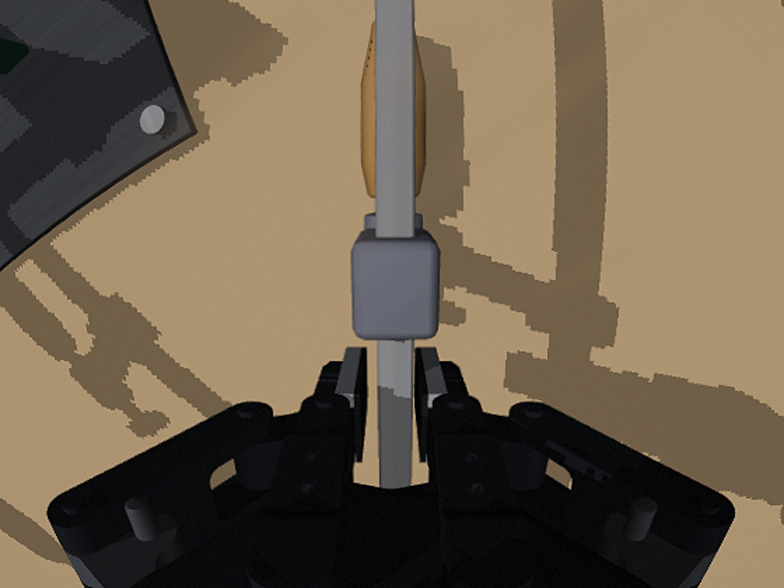

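```bash
python3 -m inch '[[0.62,[0.2,0.1,0],0],[0.62,[0.2,0.1,0],0],[1,[0.2,0.1,0],0],[1,[0.2,0.1,0],0],[1,[0.2,0.1,0],0],[1,[0.2,0.1,0],0],[1,[0.2,0.1,0],0]]' 120;  python3 -m inch '[[1,[0,0,0.3],0],[1,[0,0,0.8],0],[1,[0,0,1.6],0],[1,[0,0,2.6],0],[1,[0,0,3.8],0],[1,[0,0,5],0],[1,[0,0,6],0],[1,[0,0,6.6],0],[1,[0,0,7],0],[1,[0,0,7],0]]' 120; python3 - <<'E'
from ang import *
o=r.observe();print(o['ft_force'],o['ft_torque'])
im=r.grab_frame('wrist');save('w23',im,1.4)
E
```

```text
t: 25.53
tool_pos: [559.6, 500.2, 71.7]
orientation: [[-1.0, 0.003, 0.001], [0.003, 1.0, 0.001], [-0.001, 0.001, -1.0]]
ft_force: [0.8, 1.2, 2.6]
grip_width: 0.092
t: 26.37
tool_pos: [559.6, 500.4, 142.7]
orientation: [[-1.0, 0.003, 0.002], [0.003, 1.0, 0.001], [-0.002, 0.001, -1.0]]
ft_force: [0.1, 0.7, -5.8]
grip_width: 0.091
[ 0.1   0.73 -5.81] [ 0.09 -0.04 -0.  ]
```

View pics/w23.png

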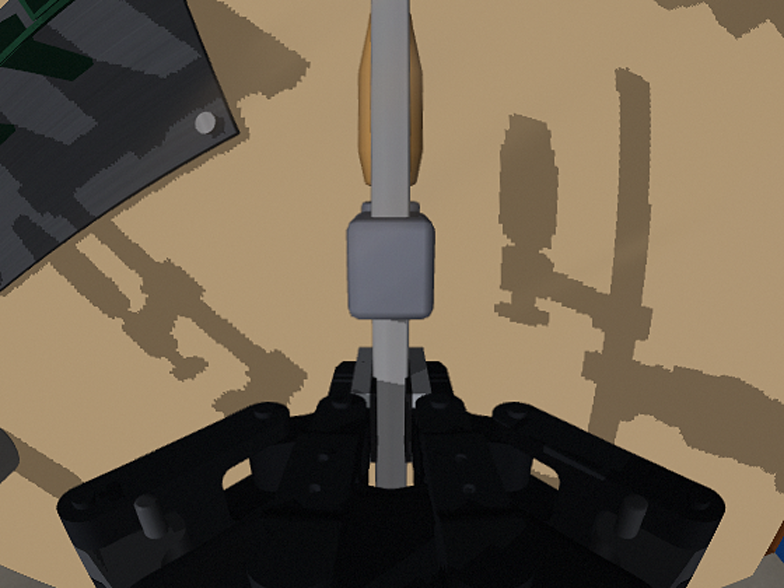

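```bash
python3 - <<'E'
from ang import *
im=cv2.imread('pics/w23.png');g=im.astype(int).sum(2)
o=r.observe();print(o['tool_pos'])
for row in(90,120,160,200,240,260):
    l=g[row,560:720]; d=np.where(l<330)[0]+560
    e0,e1=d.min(),d.max();a=won((e0)/1.4,row/1.4,0);b=won((e1+1)/1.4,row/1.4,0);print(row,e0,e1,a[:2],b[:2],(a+b)[:2]/2)
for row in(415,430,438):
    l=g[row,540:660]; d=np.where(l<330)[0]+540
    print(row,d.min(),d.max(),won(d.min()/1.4,row/1.4,0)[:2],won((d.max()+1)/1.4,row/1.4,0)[:2])
# grip x
T=np.array(o['tool_pos'])
for x in(209,212,215):
  for th in(0,.035):
    s0=-(x-217)*np.cos(th);h0=20-(x-217)*np.sin(th)
    u=tproj(ctool([s0,0,h0,th,0],[[159,0,16],[185,0,16],[152,0,-75],[72,0,-75]]))*1.4;print(x,th,u[:,1])
E
```

```text
[559.2  500.13 141.72]
90 616 648 [427.84 652.22] [423.71 679.54] [425.78 665.88]
120 620 650 [448.58 655.1 ] [445.25 680.86] [446.92 667.98]
160 619 649 [476.31 654.68] [473.78 680.42] [475.05 667.55]
200 618 647 [503.77 655.15] [502.06 680.19] [502.92 667.67]
240 615 647 [531.51 654.9 ] [530.42 682.79] [530.97 668.85]
260 613 646 [545.58 654.69] [544.89 683.65] [545.23 669.17]
415 540 659 [663.76 611.96] [674.04 723.6 ]
430 540 616 [677.27 613.93] [683.84 683.03]
438 540 614 [684.72 615.05] [691.58 682.98]
209 0 [241.6  343.24 195.59  19.32]
209 0.035 [238.41 340.07 201.4   28.09]
212 0 [229.22 332.18 188.75  13.28]
212 0.035 [226.16 328.9  194.62  22.18]
215 0 [216.75 320.92 181.9    7.29]
215 0.035 [213.86 317.56 187.85  16.33]
```

```bash
python3 -m inch '[[1,[0,0,1],0],[1,[0,0,3],0],[1,[0,0,5.5],0],[1,[0,0,8],0],[1,[0,0,11],0],[1,[0,-0.5,14],0],[1,[0,-1.5,17],0],[1,[0,-3,19.5],0],[1,[0,-5,21],0],[1,[0,-7.5,22],0]]' 120;  python3 -m inch '[[1,[0,-3,0.3],0],[1,[0,-6,0.5],0],[1,[0,-9,0.5],0],[1,[0,-12,0.5],0],[1,[0,-15,0.5],0],[1,[0,-18,0.5],0],[1,[0,-21,0.5],0],[1,[0,-24,0.5],0],[1,[0,-27,0.5],0],[1,[0,-30,0.5],0]]' 120; python3 -m inch '[[1,[0,-3,0],0],[1,[0,-6,0],0],[1,[0,-9,0],0],[1,[0,-12,0],0],[1,[0,-15,0],0],[1,[0,-18,0],-0.01],[1,[0,-21,0],-0.01],[1,[0,-23,0],-0.01],[1,[0,-24,0],-0.01],[1,[0,-24,0],-0.01]]' 120
```

```text
t: 27.25
tool_pos: [559.1, 425.6, 363.6]
orientation: [[-1.0, 0.001, 0.002], [0.001, 1.0, 0.002], [-0.002, 0.002, -1.0]]
ft_force: [1.0, -0.2, -6.1]
grip_width: 0.091
t: 28.08
tool_pos: [558.5, 123.5, 366.5]
orientation: [[-1.0, 0.003, -0.0], [0.003, 1.0, -0.0], [0.0, -0.0, -1.0]]
ft_force: [0.4, -0.5, -6.1]
grip_width: 0.092
t: 28.92
tool_pos: [558.7, -117.1, 366.1]
orientation: [[-1.0, 0.016, -0.0], [0.016, 1.0, -0.0], [0.0, -0.0, -1.0]]
ft_force: [-0.1, 0.7, -6.0]
grip_width: 0.096
```

```bash
python3 -m inch '[[1,[0,-1.5,0],0],[1,[-0.4,-3.5,0],0],[1,[-0.8,-5.5,0],0],[1,[-1.25,-7.3,0],0],[1,[-1.25,-8.1,0],0],[1,[-1.25,-8.3,-1],0],[1,[-1.25,-8.3,-3],0],[1,[-1.25,-8.3,-5],0],[1,[-1.25,-8.3,-6],0],[1,[-1.25,-8.3,-6],0]]' 120; python3 - <<'E'
from ang import *
o=r.observe();print(o['tool_pos'],o['ft_force'],o['ft_torque'])
im=r.grab_frame('wrist');save('w24',im,1.4)
im=r.grab_frame('scene');save('s24',im[60:300,60:380],2.4)
im=r.grab_frame('top');save('t24',im[150:310,240:440],3.8)
E
```

```text
t: 29.75
tool_pos: [545.2, -196.0, 302.9]
orientation: [[-1.0, 0.011, -0.005], [0.011, 1.0, 0.003], [0.005, 0.003, -1.0]]
ft_force: [-0.8, 0.2, -5.7]
grip_width: 0.094
[ 545.23 -195.95  302.93] [-0.84  0.24 -5.74] [ 0.04  0.09 -0.  ]
```

View pics/w24.png

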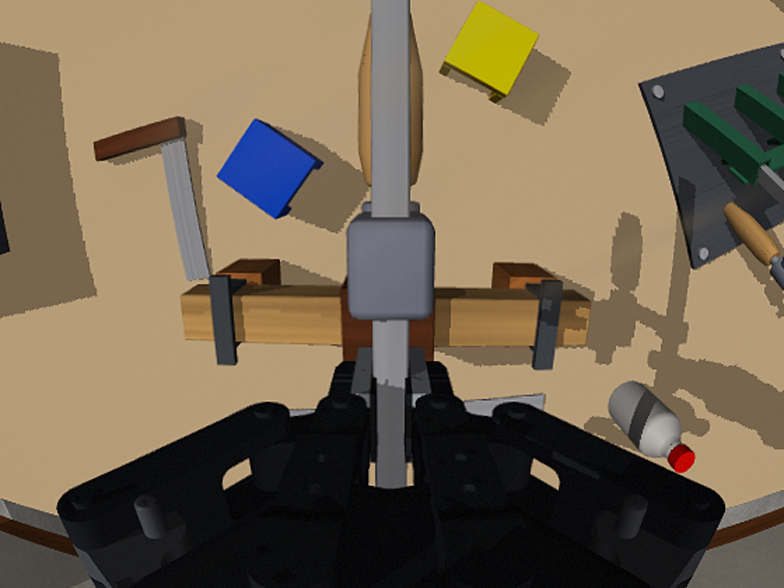

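View pics/s24.png

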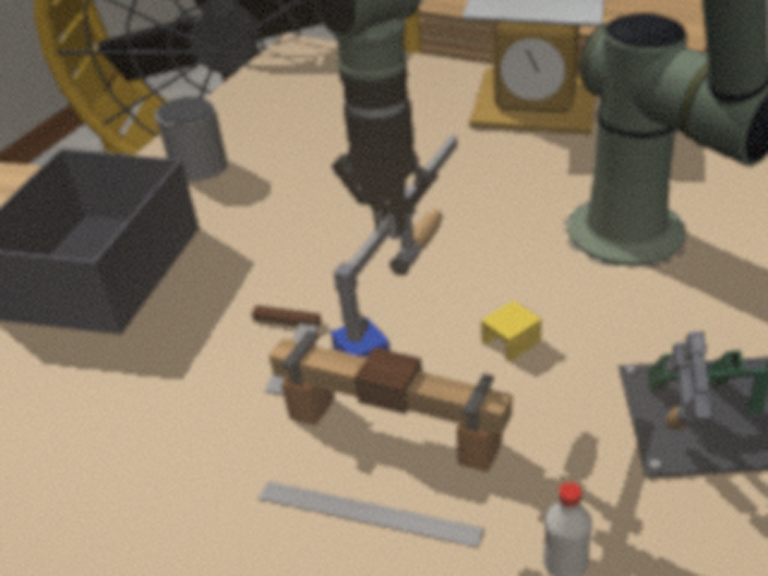

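View pics/t24.png

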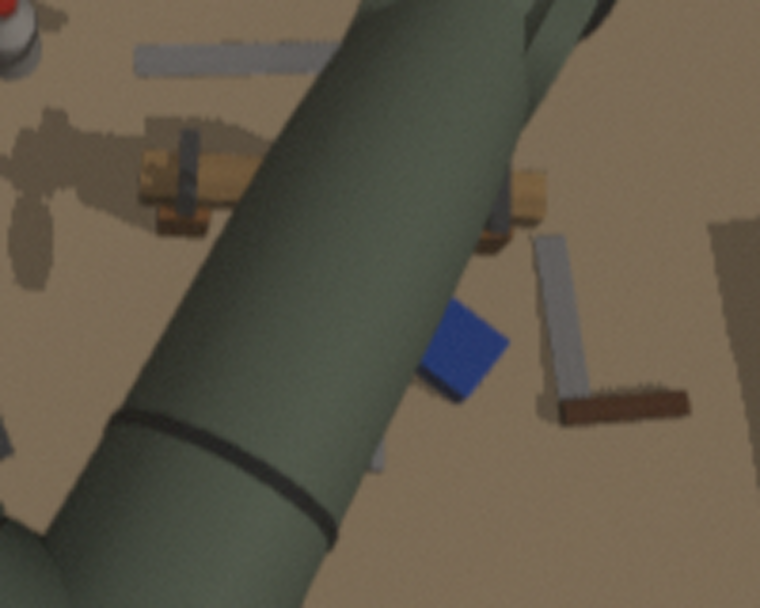

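```bash
python3 -m inch '[[1,[0,0,0],0],[1,[0,0,0],0],[1,[0,0,0],0]]' 120; python3 - <<'E'
from ang import *
o=r.observe();print(o['tool_pos'],o['ft_force'],o['orientation'])
im=r.grab_frame('wrist');save('w25',im,1.4)
save('w25c',im[190:275,115:435],2.45)
E
```

```text
t: 30.15
tool_pos: [547.0, -198.1, 307.1]
orientation: [[-1.0, 0.013, 0.002], [0.013, 1.0, -0.001], [-0.002, -0.001, -1.0]]
ft_force: [0.4, -0.6, -6.0]
grip_width: 0.095
[ 547.03 -198.15  307.14] [ 0.37 -0.62 -5.96] [[-1.    0.01  0.  ]
 [ 0.01  1.   -0.  ]
 [-0.   -0.   -1.  ]]
```

View pics/w25c.png

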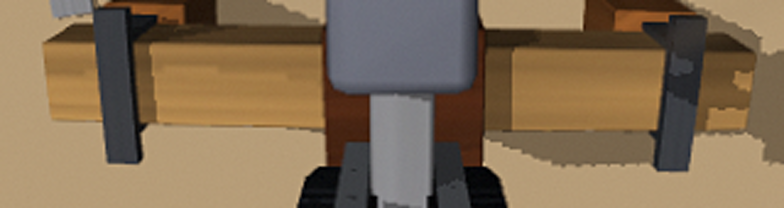

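```bash
python3 - <<'E'
from ang import *
o=r.observe();T=np.array(o['tool_pos'])
def c(x,y,z):return won(115+x/2.45,190+y/2.45,z)
for p in((170,42),(550,48),(200,124),(300,127),(550,130),(620,131)):print('rail',c(*p,110)[:2])
for p in((46,60),(52,118),(755,75),(751,126)):print('end',c(*p,110)[:2])
for p in((327,150),(483,150)):print('caul',c(*p,124)[:2])
E
```

```text
rail [ 567.66 -303.93]
rail [ 572.59 -132.02]
rail [ 607.32 -293.05]
rail [ 608.79 -245.69]
rail [ 611.9  -130.33]
rail [613.36 -96.44]
end [ 575.57 -368.33]
end [ 604.96 -369.45]
end [587.15 -29.25]
end [613.27 -28.05]
caul [ 614.52 -232.2 ]
caul [ 615.39 -162.92]
```

```bash
python3 -m inch '[[1,[-0.15,-0.05,-1],-0.008],[1,[-0.15,-0.05,-3],-0.008],[1,[-0.15,-0.05,-5],-0.008],[1,[-0.15,-0.05,-7.5],-0.008],[1,[-0.15,-0.05,-10],-0.008],[1,[-0.15,-0.05,-12.5],-0.008],[1,[-0.15,-0.05,-14.2],-0.008],[1,[-0.15,-0.05,-15.4],-0.008],[1,[-0.15,-0.05,-16.1],-0.008],[1,[-0.15,-0.05,-16.1],-0.008]]' 120; python3 -m inch '[[1,[0,0,0],0],[1,[0,0,0],0],[1,[0,0,0],0],[1,[0,0,0],0]]' 120;python3 - <<'E'
from ang import *
o=r.observe();print(o['tool_pos'],o['ft_force'],o['ft_torque'])
im=r.grab_frame('wrist');save('w26',im,1.4)
im=r.grab_frame('scene');save('s26',im[110:290,130:330],3.8)
E
```

```text
t: 31.03
tool_pos: [543.7, -197.9, 143.1]
orientation: [[-1.0, 0.021, -0.003], [0.021, 1.0, 0.002], [0.003, 0.001, -1.0]]
ft_force: [-0.2, 0.8, -6.2]
grip_width: 0.088
t: 31.37
tool_pos: [545.7, -198.9, 146.2]
orientation: [[-1.0, 0.021, 0.002], [0.021, 1.0, -0.001], [-0.002, -0.001, -1.0]]
ft_force: [-0.7, 0.5, -6.2]
grip_width: 0.09
[ 545.71 -198.86  146.23] [-0.72  0.48 -6.22] [-0.03 -0.02  0.  ]
```

View pics/w26.png

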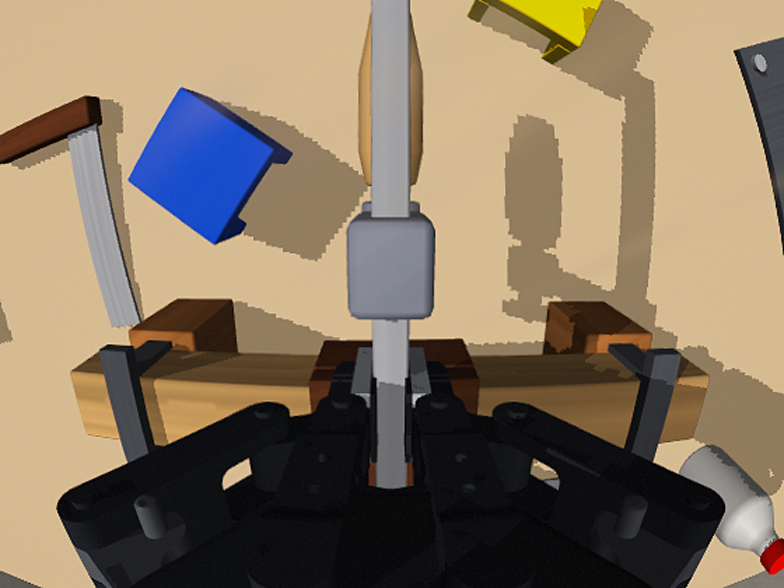

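View pics/s26.png

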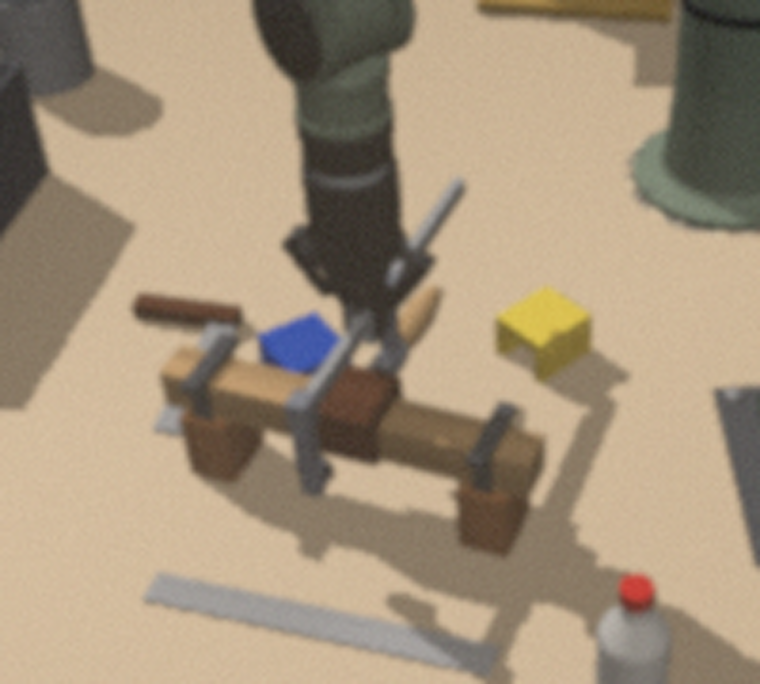

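```bash
python3 - <<'E'
from ang import *
im=cv2.imread('pics/s26.png')
def D(P,col,closed=True):
    u=(proj('scene',np.array(P,float))-[130,110])*3.8
    cv2.polylines(im,[np.round(u).astype(int)],closed,col,1)
o=r.observe();T=o['tool_pos'];R=np.array(o['orientation']);X=-R[:,0];X[2]=0;Y=R[:,1];Y[2]=0
X/=np.linalg.norm(X);Y=np.array([-X[1],X[0],0])
def C(x,y,z): return np.array([T[0],T[1],T[2]+19.3])+X*(x-215.3)+Y*y+np.array([0,0,z])
for y in(-5,5):
    D([C(0,y,9),C(345,y,9),C(345,y,-91),C(323,y,-91),C(323,y,-9),C(0,y,-9)],(0,255,0))
ps=-.018
def Q(a,b,z,cx=591,cy=-199.3): return (cx+np.cos(ps)*a-np.sin(ps)*b,cy+np.sin(ps)*a+np.cos(ps)*b,z)
D([Q(-20,-170,110),Q(20,-170,110),Q(20,170,110),Q(-20,170,110)],(0,255,255))
D([Q(-32,-35,124),Q(32,-35,124),Q(32,35,124),Q(-32,35,124)],(255,0,255))
D([Q(32,-35,124),Q(32,35,124),Q(32,35,76),Q(32,-35,76)],(255,0,255))
cv2.imwrite('pics/s26o.png',im)
print('clamp mid',C(260.5,0,-75))
E
```

```text
clamp mid [ 590.64 -199.64   90.18]
```

View pics/s26o.png

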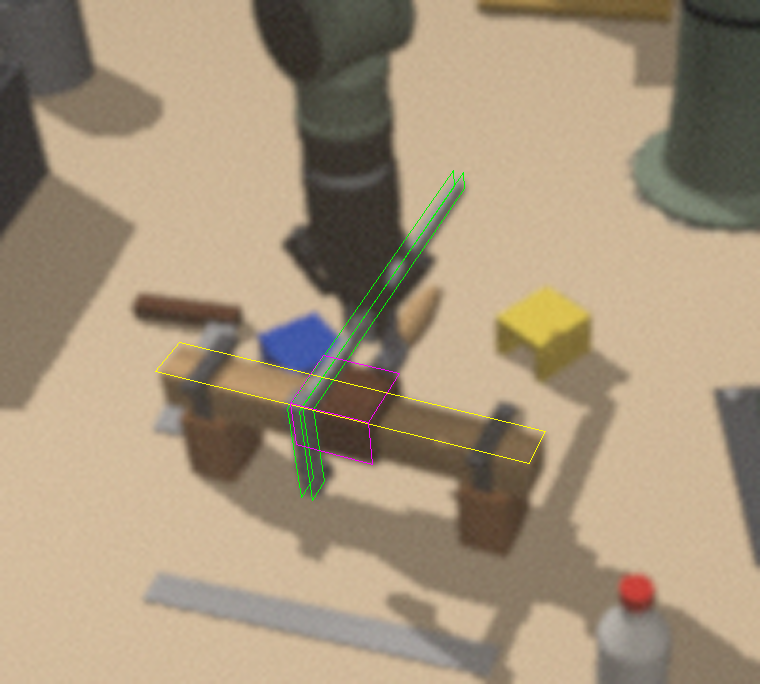

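```bash
python3 - <<'E'
from ang import *
im=cv2.imread('pics/w26.png');o=r.observe();R=np.array(o['orientation']);T=np.array(o['tool_pos'])
g=im.astype(int).sum(2)
X=-R[:2,0]/np.linalg.norm(R[:2,0]);Y=np.array([-X[1],X[0]])
for row in range(105,290,15):
    l=g[row,600:690];d=np.where(l<450)[0]+600
    if len(d)==0: print(row,'none',l.min(),l.max());continue
    a=won(d.min()/1.4,row/1.4,0)[:2]-T[:2];b=won((d.max()+1)/1.4,row/1.4,0)[:2]-T[:2]
    print(row,d.min(),d.max(),a@X,a@Y,b@X,b@Y)
save('s26h',np.ascontiguousarray(cv2.cvtColor(cv2.imread('pics/s26.png'),cv2.COLOR_BGR2RGB)[150:520,230:520]),2.0)
E
```

```text
105 625 654 -122.8220411251614 160.77415965738555 -126.55482010192948 186.34936043071238
120 626 654 -112.20507451393455 161.53040008046403 -115.52440636067503 186.25244819005493
135 622 655 -101.2019058849453 158.32979466256182 -104.72142246803351 187.2030210515678
150 622 655 -90.68788931805175 158.52937050174825 -93.87747950513591 187.42684185066327
165 622 655 -80.2236863454334 158.85875516668077 -83.08951385224263 187.81062011091606
180 622 654 -69.78342663124135 159.3184657283683 -72.24704703028428 187.46325028463093
195 621 654 -59.28267993951668 159.08928501752763 -61.498130791951176 188.16610634717
210 621 653 -48.82161949873188 159.8102153062769 -50.66048091338619 188.13525916274284
225 620 652 -38.26540265166108 159.8393381154167 -39.788795756924124 188.2629650047534
240 619 651 -27.64635314069355 159.99823129203477 -28.85476907773141 188.550749521152
255 618 649 -16.937415148496168 160.28875758173774 -17.799709905064603 188.09404193542568
270 617 648 -6.1106426881796665 160.7135858799475 -6.663908333792563 188.70444469912024
285 616 647 4.863095494767699 161.27623373333097 4.6240179723083035 189.48455404914978
```

View pics/s26h.png

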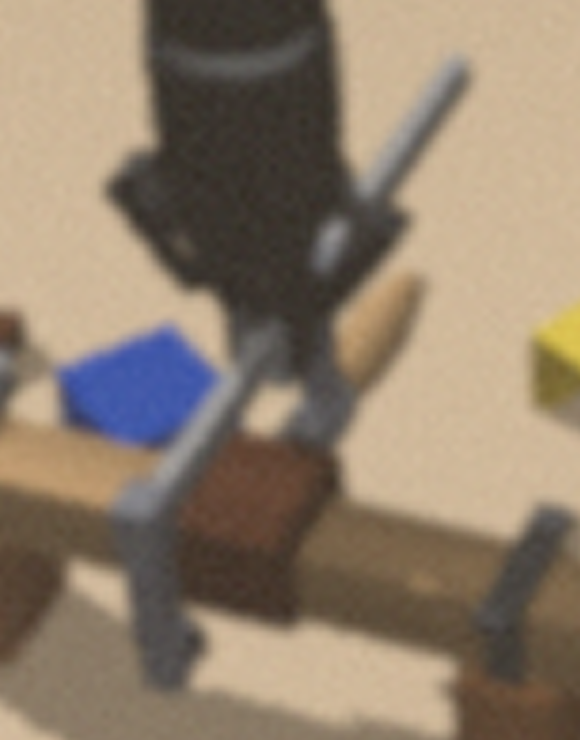

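```bash
python3 -m inch '[[1,[0,0,0],0],[1,[0,0,0],0],[1,[0,0,0],0],[1,[0,0,0],0],[1,[0,0,0],0],[1,[0,0,0],0]]' 120;python3 - <<'E'
from ang import *
o=r.observe();print(o['tool_pos'],o['ft_force'],o['ft_torque'],np.abs(o['dq']).max(),o['t'])
im=r.grab_frame('wrist');a=cv2.imread('pics/w26.png').astype(int);save('w27',im,1.4);b=cv2.imread('pics/w27.png').astype(int)
print(np.abs(a-b)[140:340,330:450].mean())
im=r.grab_frame('top');save('t27',im[130:310,240:440],3.8)
r.hand_in()
E
```

```text
t: 31.97
tool_pos: [545.0, -198.5, 145.2]
orientation: [[-1.0, 0.021, -0.0], [0.021, 1.0, 0.0], [0.0, 0.0, -1.0]]
ft_force: [0.0, -0.4, -6.3]
grip_width: 0.091
[ 545.04 -198.51  145.16] [ 0.03 -0.44 -6.32] [ 0.04 -0.04 -0.07] 0.0015576657435787367 31.9667
1.9328055555555557
the job is handed in; nothing more can be done
```

I set the caul over the joint and let go of it, then drew the wide-open clamp and brought it level across the rail. I handed in at about 32 s, still holding it there. No verdict was reported.

**Caul:** It is the dark wooden one, not the blue or yellow look-alikes. It sits within about 1–2 mm of the joint's centre, both across and along the rail.

**Levelling the clamp:** The moves could only turn about the vertical, so I levelled the clamp by pressing its jaws lightly on the free bench left of the rack. The first hold was about 18 mm off the balance point and the tail drooped about 2°. I set the clamp back down, loosened the fingers, shifted to the balance point and gripped again at 120 N.

**Last checks:**

| Check | Result |
|---|---|
| Middle of the jaw pads | about (591, -200, 90) mm, against the joint at about (591, -199, 90) mm |
| Wrist force | 6.3 N downward, which is the clamp's weight alone, so no contact with caul or rail |
| Arm motion | almost still (0.0016 rad/s), no visible creep over half a second |
| Clearance, pads to caul | about 25 mm each side, from the geometry |

**Less certain:**
- **Level:** The bar's shadow suggests the head is about 1° high. The scene picture is too blurred to settle it.
- **Square:** Readings of the rail's angle ranged from about 0.7° to 1.6°; the clamp is set at 1.2°.
- **Camera bias:** The top camera disagreed with the wrist camera by about 5 mm, and I relied on the wrist camera.

The smaller clamp and the bench things were not touched.

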